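# Put the last tasting slate away in the caddy drawer

### The arm

A 6-joint arm with a two-finger parallel gripper is mounted at the origin on the work surface. World frame = base frame: x ahead of the robot, y to its left, z up, the work surface at z = 0. Lengths are in m, angles in rad, forces in N, time in s.
With the tool pointing down it reaches from about 0.3 to 0.875 m from the base axis. Payload 4.2 kg.
Tool frame: the origin (TCP) lies at the centre of the arm's flange, where the gripper is bolted on; the fingertips stand 173 mm ahead of it and the grasp point (between the pads) lies 155 mm ahead of it (pinch_z is the distance from the TCP to the grasp point, in m); z points along the fingers, y is the line along which they close (so a half turn about z gives the same grasp; the last joint's range is limited). The gripper opens to 85 mm and grips with 20 to 120 N. Pads are 22 mm wide; open, the fingers measure 114 mm over their backs; the gripper's body (76 mm by 85 mm) begins 54 mm behind the grasp point. The pads swing forward as they close: fully open they stand 13 mm farther back than shut.
Start: joints at [1.139, 0.32, 1.565, -0, 1.257, -0.02], TCP at [0.23, 0.527, 0.405] pointing down, gripper open.
Joint ranges: [-3.11, 3.11], [-0.84, 2.01], [0.21, 2.61], [-1.34, 4.49], [0.05, 2.63], [-2.56, 2.56]. Speed limits (rad/s): [2.57, 2.57, 3.14, 3.14, 3.14, 3.14].

### API

Orientations are given as a rotation vector (axis times angle).
In Python, from cell import * gives the robot as it stands.
- The arm moves only by the tool apply_moves, never from a script. Its argument "commands" is a list of rows, each a list of 2 entries, a list of its own where there are three numbers: the shift along the tool's x, y, z in m, then the turn, a rotation vector about the tool's x, y, z in rad. A call has 1 to 5 rows; each row is the pose to reach, as a shift and turn from the pose commanded when the call began, along the tool's axes at that moment; what a row does not reach only later rows make up. A row lasts 1/12 s, in which the tool goes at most 41.7 mm and 7.16 degrees, less where a joint would pass 70% of its speed; a pose out of reach is approached as far as the arm can. A call with a gripper value outside its range is refused whole. "claw" is the closure, from -1 (fully open) to 1 (shut), set as the call begins (left out, the last holds). The fingers move at their own pace and stop on an object; "squeeze" is the grip in N (left out, the last holds). Time passes only in rows, so rows that repeat a pose let the fingers close. It gives the time, the measured TCP pose, the force, the opening and the grip force at its end, in the units of the state.
- observe(): the state, without advancing time (a new reading comes with each control period).
- camera(name): name is "scene" or "top"; returns the picture (384x512x3 uint8, red, green, blue); there is no depth.
- camera_info(name): a dict with "fx", "fy", "cx", "cy" (pixels), "position" and "rotation" of the camera in the world. Camera axes: x right, y down, z forward; pixel columns grow to the right and rows downward; lengths in m; the calibration is good to about 2 mm. A picture is of the moment at which its call begins. camera_info takes no time and is no camera call.
- close_job(): hands the job in; it is judged then, once.
Trained networks look in the newest picture that a camera, given by its name, has taken for a name from the list of things; names that differ only in an ending like _2 or _b are one class to them, and where a whole thing is asked for, a point or a joint stands for the part that bears it (a point fixed in the world has none). Each returns a list of dicts, best first, with "score" (0 to 1); they miss things now and then, are a little off and sometimes report something else, mostly with a low value. They report only what shows in the picture. A call takes as long as a camera call. They do not tell look-alikes from the thing itself.
- search_frame(camera, query): "xyz" ([x, y, z] in m, in the coordinates of the camera as it stood for that picture, good to about 4 mm: the middle of the surface that is visible of it).
- mark_of(camera, query): "xyz" ([x, y, z] in m, in the coordinates of the camera as it stood for that picture, good to about 4 mm: a listed point, or the origin of a listed thing).
The state is a dict: "clock": time; "q": joint angles; "qvel": joint speeds; "joint_torque": joint torques, N m; "eef_pos": TCP position; "orientation": TCP orientation; "ft_force": force on the tool from outside, world axes, zero at the start; "ft_torque": the same for the moment, N m; "width": finger opening in m; "finger_force": force on a finger pad.
Only numpy, scipy, OpenCV 4.12 (cv2) and the standard library are available. Lean on these libraries where they do the work, as an engineer would, in place of code of your own. Each camera call takes 0.05 s, during which the arm holds its last target. There are 200 camera calls.

### The job

Take the slate standing on edge in the dark wooden rack, lay it down flat on the cork mat and let go, then pick it up again by its long sides and set it down, without dropping it, squarely on top of the slate that lies in the open drawer of the low wooden caddy. Let go and then push the drawer gently, without slamming it, all the way home until it clicks past its catch and stays fully shut. Leave the glasses, jigger, dish, jug and stopper as they are.

Things in the scene. Friction and masses are not known exactly. Their poses are not given: they have to be found in the camera images.
- slate: the slate to put away: a dark grey rectangular stone board 120 x 60 x 12 mm, about 0.2 kg, at the start standing on one long edge in the rack's slot. Origin at its centre; x across the 12 mm thickness (normal to the faces), y along the 120 mm length, z along the 60 mm width (up while it stands in the rack)
- stored_slate: the equal slate already lying flat in the drawer, 120 x 60 x 12 mm. Origin at its centre; x along its 60 mm width, y along its 120 mm length, z up, normal to its faces. Stacked, the centre of the other slate is 12 mm above this one
- rack: fixed dark wooden rack: base plate 90 x 130 x 10 mm with two cheeks, 110 mm long and 10 mm thick, that rise 22 mm above the plate and leave a slot 16 mm wide along y. Origin at the centre of its underside on the shelf; z up. The slot's floor is 10 mm above the shelf; the standing slate rises 60 mm above the slot's floor, 38 mm above the cheeks
- mat: fixed cork mat 170 mm (x) x 140 mm (y), 4 mm thick. Origin at the centre of its underside on the shelf; z up
- caddy: fixed low wooden caddy, 200 mm deep, 180 mm wide, 70 mm high, with one drawer. Origin on the shelf below the middle of its front edge; x points into the caddy (the drawer shuts along +x), y along the front, z up
- drawer_front (a point): centre of the outer face of the drawer's front panel. The panel is 174 mm wide, 12 mm thick and reaches from 11 to 61 mm above the shelf; this point is 36 mm above the shelf. Axes as the caddy's. Two small brass knobs stick out 23 mm towards -x at y = +62 and -62 mm from this point; the middle is free for pushing. With the drawer shut the panel's inner face lies at the caddy's front edge
- drawer_floor (a point): point on the drawer's inner floor, 18 mm above the shelf, on the middle line, 80 mm behind the inner face of the front panel. Axes as the caddy's. Inside, the drawer is 165 mm deep (x) and 148 mm wide (y), its walls rise 28 mm above the floor
- drawer (a joint): how far the drawer is open, in m: 0 fully home against its stop, 0.185 fully out. A sprung catch resists with roughly 8 to 12 N over the range 0.011 to 0.004 and, once past 0.004, pulls the drawer in to 0 and holds it there
- glass_a: bystander: tulip whisky glass, 115 mm high, 64 mm across. Origin at the centre of its foot
- glass_b: bystander: tulip whisky glass, 115 mm high, 64 mm across. Origin at the centre of its foot
- jigger: bystander: stainless double-cone jigger, 105 mm high, 48 mm across. Origin at the centre of its foot
- dish: bystander: small terracotta dish standing on top of the caddy, 90 mm across, 28 mm high. Origin at the centre of its underside
- jug: bystander: white ceramic jug with a handle, 68 mm across, 100 mm high. Origin at the centre of its underside
- stopper: bystander: glass decanter stopper standing on its narrow end, 80 mm high, 48 mm across. Origin at the centre of its foot
Not all that is in view belongs to the job. There is more than one size of the mat; the one meant has the size given above.

How it is judged:
On the way, in this order (a step that is already met when the one before it is completed fails the run):
1. the slate lies flat on the cork mat, released and at rest (horizontal distance between slate and mat below 0.07 m and z of slate in the frame of mat below 0.014 m and angle between the x axis of slate and the z axis of mat, either way round below 0.1 rad and contact force between the fingers and slate below 0.1 N and linear speed of slate below 0.02 m/s), for 0.2 s.
2. the slate lies squarely on the stored slate in the open drawer, released and at rest (horizontal distance between slate and stored_slate below 0.008 m and z of slate in the frame of stored_slate between 0.009 and 0.015 m and angle between the x axis of slate and the z axis of stored_slate, either way round below 0.08 rad and angle between the y axis of slate and the y axis of stored_slate, either way round below 0.12 rad and value of joint drawer above 0.1 m and contact force between the fingers and slate below 0.1 N and linear speed of slate below 0.02 m/s), for 0.2 s.
At the end, for the whole second after the job is handed in: The drawer is fully home (open less than 2 mm) past its catch and still; inside it the slate lies flat and at rest on the stored slate, which lies on the drawer's floor: centres within 10 mm, edges parallel within 0.14 rad (value of joint drawer below 0.002 m and velocity of joint drawer between -0.01 and 0.01 m/s and horizontal distance between slate and stored_slate below 0.01 m and z of slate in the frame of stored_slate between 0.009 and 0.015 m and angle between the x axis of slate and the z axis of stored_slate, either way round below 0.08 rad and angle between the y axis of slate and the y axis of stored_slate, either way round below 0.14 rad and z of stored_slate in the frame of drawer_floor below 0.009 m and linear speed of slate below 0.02 m/s); the robot touches nothing.
It fails at once if the drawer is slammed (shut faster than 0.4 m/s, or pushed with more than 45 N) (velocity of joint drawer below -0.4 m/s or contact force between any of the arm, the fingers and caddy above 45 N).
It fails at once if the slate is dropped onto the pile (falls at over 0.4 m/s, out of the fingers, above the stored slate) (horizontal distance between slate and stored_slate below 0.07 m and linear speed of slate above 0.4 m/s and contact force between the fingers and slate below 0.05 N).
It fails at once if a bystander is moved by more than 25 mm or tipped over (distance of any of glass_a, glass_b, jigger, dish, jug, stopper from where it was at the start of the episode above 0.025 m or angle between any of glass_a, glass_b, jigger, dish, jug, stopper's own z axis and vertical above 0.4 rad).
It also fails if it takes over 67 s, if anything falls off the work surface, if the arm or the gripper's body presses on something with over 40 N, if the wrist force passes 120 N, or if a joint passes its speed limit or range.

## Working session

There is one attempt and no reset: what is moved stays moved. The work goes in short steps, Python scripts to look and compute and a tool call to move; the robot and the scene stay as the last step left them, time stands still between calls to the robot, and variables do not carry over. Pictures are saved under pics/ and viewed, at most 12 in all, crops included, and the job is handed in when it is done.

Besides the shell and the picture viewer there is one more tool, called after ">>>" by a JSON object that holds its "fn" and its "kwargs". apply_moves: Moves the arm, as the interface text tells. Its arguments: {"type":"object","properties":{"commands":{"type":"array"},"claw":{"type":"number"},"squeeze":{"type":"number"}},"required":["commands"]}

```bash
mkdir -p pics; cat > h.py <<'E'
from cell import *
import numpy as np, cv2
from scipy.spatial.transform import Rotation as R
def Rm(ci):
    r=np.array(ci["rotation"],float)
    return r if r.shape==(3,3) else (R.from_rotvec(r).as_matrix() if r.size==3 else R.from_quat(r).as_matrix())
def world(cam,p):
    ci=camera_info(cam); return Rm(ci)@np.array(p)+np.array(ci["position"])
def px(cam,w):
    ci=camera_info(cam); p=Rm(ci).T@(np.array(w)-np.array(ci["position"]))
    return np.array([ci["fx"]*p[0]/p[2]+ci["cx"],ci["fy"]*p[1]/p[2]+ci["cy"]])
def ray(cam,uv,z):
    ci=camera_info(cam); d=Rm(ci)@np.array([(uv[0]-ci["cx"])/ci["fx"],(uv[1]-ci["cy"])/ci["fy"],1])
    o=np.array(ci["position"]); return o+d*(z-o[2])/d[2]
def snap(cam,f=None):
    im=camera(cam)[:,:,::-1].copy()
    if f: cv2.imwrite("pics/"+f,im)
    return im
E
python3 - <<'E'
from h import *
np.set_printoptions(precision=4,suppress=True)
a=snap("scene");b=snap("top")
cv2.imwrite("pics/raw_scene.png",a);cv2.imwrite("pics/raw_top.png",b)
cv2.imwrite("pics/a.png",cv2.resize(a,(800,600)));cv2.imwrite("pics/b.png",cv2.resize(b,(800,600)))
print(camera_info("scene"),camera_info("top"))
for n in ["slate","stored_slate","rack","mat","caddy","drawer_front","drawer_floor","glass_a","jigger","dish","jug","stopper"]:
  for c in ["scene","top"]:
    print(n,c,[(round(d["score"],2),world(c,d["xyz"]).round(3).tolist(),px(c,world(c,d["xyz"])).round().tolist()) for d in mark_of(c,n)[:3]])
print(observe())
E
```

```text
{'fx': 355.9245341273635, 'fy': 355.9245341273635, 'cx': 250.36496185474482, 'cy': 188.5215118412996, 'position': array([1.1726, 0.0418, 0.8723]), 'rotation': array([-1.7971, -1.9103,  0.659 ])} {'fx': 417.21655480406815, 'fy': 417.21655480406815, 'cx': 254.30598518686293, 'cy': 189.04237385699926, 'position': array([ 0.3506, -0.0136,  1.2748]), 'rotation': array([-2.133,  2.107, -0.195])}
slate scene [(0.85, [0.579, -0.25, 0.039], [166.0, 197.0])]
slate top [(0.65, [0.586, -0.247, 0.042], [335.0, 190.0])]
stored_slate scene [(0.66, [0.513, 0.235, 0.024], [332.0, 190.0])]
stored_slate top [(0.95, [0.513, 0.233, 0.021], [175.0, 213.0])]
rack scene [(0.94, [0.585, -0.252, -0.001], [168.0, 206.0])]
rack top [(0.73, [0.584, -0.258, -0.0], [336.0, 193.0])]
mat scene [(0.83, [0.368, -0.198, 0.0], [197.0, 154.0]), (0.81, [0.782, -0.266, 0.001], [147.0, 267.0]), (0.75, [0.505, -0.005, -0.001], [252.0, 189.0])]
mat top [(0.94, [0.784, -0.264, 0.001], [336.0, 131.0]), (0.7, [0.372, -0.199, 0.005], [318.0, 262.0]), (0.6, [0.502, -0.004, 0.001], [253.0, 218.0])]
caddy scene [(0.94, [0.603, 0.261
[... 1188 characters left out ...]
0]), (0.64, [0.586, -0.246, 0.042], [334.0, 190.0])]
stopper scene [(0.89, [0.619, -0.478, -0.002], [90.0, 213.0]), (0.71, [0.536, 0.485, 0.002], [416.0, 204.0])]
stopper top [(0.81, [0.625, -0.48, -0.0], [407.0, 181.0])]
{'clock': 1.3, 'q': array([ 1.139 ,  0.3196,  1.5645, -0.    ,  1.2574, -0.02  ]), 'qvel': array([-0.    ,  0.0002, -0.0004, -0.0012,  0.0011,  0.0012]), 'joint_torque': array([ -0.0006, -41.5429, -23.4412,  -0.    ,   0.0005,  -0.    ]), 'eef_pos': array([0.2301, 0.5269, 0.4048]), 'orientation': array([0.6423, 3.0752, 0.0002]), 'ft_force': array([ 0.9895,  0.7142, -0.3047]), 'ft_torque': array([ 0.0434, -0.0328, -0.0409]), 'finger_force': 0.0, 'width': 0.08550476074846869}
```

View pics/b.png

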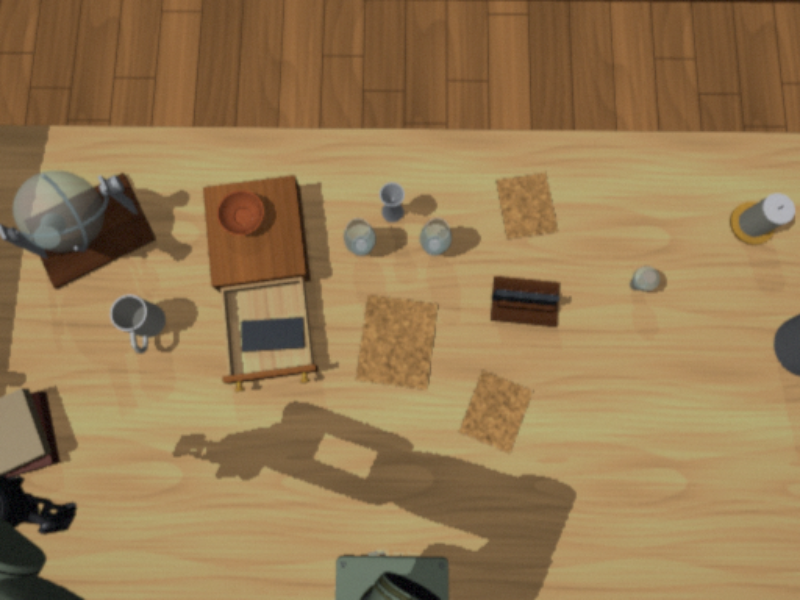

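View pics/a.png

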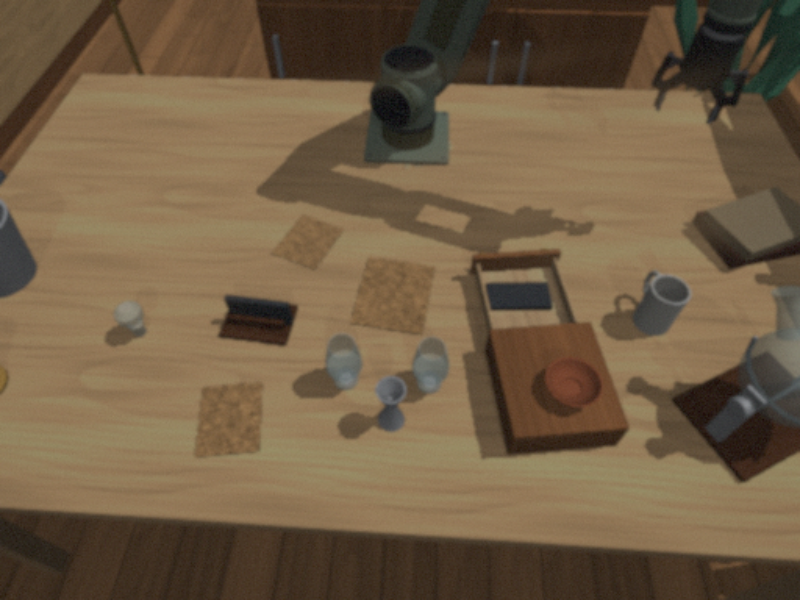

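The top view (800x600) shows three cork pieces: (397,341), (526,205) and (495,410). The one at (397,341) is about 87x75 px at roughly 513 px/m, which fits 170x140 mm; the other two are smaller. The slate edge shows in the rack at (525,297) and the stored slate at (273,334). Next I'll check the sizes and yaws.

```bash
python3 - <<'E'
from h import *
np.set_printoptions(precision=4,suppress=True)
b=cv2.imread("pics/raw_top.png")
hsv=cv2.cvtColor(b,cv2.COLOR_BGR2HSV)
s=512/800
def blob(mask,seed,z,name,cam="top"):
    n,l,st,c=cv2.connectedComponentsWithStats(mask.astype(np.uint8))
    ys,xs=np.nonzero(l==l[seed[1],seed[0]]) if mask[seed[1],seed[0]] else (np.array([]),)*2
    if len(xs)==0: print(name,"no seed",hsv[seed[1],seed[0]],b[seed[1],seed[0]]);return
    P=np.array([ray(cam,(x,y),z)[:2] for x,y in zip(xs,ys)],np.float32)
    r=cv2.minAreaRect((P*1000).astype(np.float32)); print(name,len(xs),np.array(r[0]),np.array(r[1]),r[2],cv2.boxPoints(r).round().tolist())
dark=(b.astype(int)[:,:,2]<b.astype(int)[:,:,0]+5)&(b.max(2)<110)
blob(dark,(int(273*s),int(334*s)),.030,"stored")
for v in range(287,303,2): 
    y=int(v*s);x=int(525*s); print(v,b[y,x],end=' ')
blob(dark,(int(525*s),int(297*s)),.070,"slate")
lab=hsv
print("cork",hsv[218,253],hsv[131,336],"table",hsv[218,300],hsv[250,230])
g=b.astype(int)
cork=(hsv[:,:,1]>125)&(hsv[:,:,2]>90)
cork=cv2.morphologyEx(cork.astype(np.uint8),cv2.MORPH_CLOSE,np.ones((3,3)));cork=cv2.morphologyEx(cork,cv2.MORPH_OPEN,np.ones((5,5)))
for sd in [(253,218),(336,131),(318,262)]: blob(cork>0,sd,.004,"mat")
cr=b[110:290,130:390]; cv2.imwrite("pics/c.png",cv2.resize(cr,(780,540),interpolation=cv2.INTER_CUBIC))
E
```

```text
stored 712 [510.367  234.7207] [ 55.6389 115.5076] 4.291920185089111 [[478.0, 290.0], [487.0, 175.0], [542.0, 179.0], [534.0, 294.0]]
287 [24 39 67] 289 [24 40 69] 291 [38 48 68] 293 [51 52 54] 295 [57 55 53] 297 [43 38 37] 299 [31 28 26] 301 [17 18 14] slate 229 [ 580.9348 -245.5601] [117.7494  17.7759] 85.13204193115234 [[567.0, -303.0], [585.0, -305.0], [595.0, -188.0], [577.0, -186.0]]
cork [ 17 139 156] [ 16 137 141] table [ 20 113 180] [ 17 116 183]Traceback (most recent call last):
  File "<stdin>", line 22, in <module>
  File "<stdin>", line 10, in blob
  File "h.py", line 13, in ray
    ci=camera_info(cam); d=Rm(ci)@np.array([(uv[0]-ci["cx"])/ci["fx"],(uv[1]-ci["cy"])/ci["fy"],1])
ValueError: time passes only in moves, steps and waits
```

```bash
sed -i 's/^def Rm/import functools\n_ci=camera_info\ncamera_info=functools.lru_cache(None)(_ci)\ndef Rm/' h.py; python3 - <<'E'
from h import *
np.set_printoptions(precision=4,suppress=True)
b=cv2.imread("pics/raw_top.png")
hsv=cv2.cvtColor(cv2.GaussianBlur(b,(5,5),0),cv2.COLOR_BGR2HSV)
cork=((hsv[:,:,1]>126)&(hsv[:,:,2]>80)&(hsv[:,:,2]<172)).astype(np.uint8)
cork=cv2.morphologyEx(cork,cv2.MORPH_OPEN,np.ones((5,5)))
n,l,st,c=cv2.connectedComponentsWithStats(cork)
for sd in [(253,218),(336,131),(318,262)]:
    ys,xs=np.nonzero(l==l[sd[1],sd[0]])
    r=cv2.minAreaRect(np.stack([xs,ys],1).astype(np.float32)); p=cv2.boxPoints(r)
    w=np.array([ray("top",q,.004)[:2] for q in p]); print(len(xs),w.mean(0),np.linalg.norm(w[1]-w[0]),np.linalg.norm(w[2]-w[1]),w.round(3).tolist())
cr=b[110:290,130:390]; cv2.imwrite("pics/c.png",cv2.resize(cr,(780,540),interpolation=cv2.INTER_CUBIC))
E
```

```text
2343 [ 0.5029 -0.0051] 0.16888148893833904 0.1410784178610033 [[0.427, 0.073], [0.595, 0.055], [0.578, -0.085], [0.411, -0.063]]
1164 [ 0.7835 -0.2655] 0.10563145282509818 0.12506634167277855 [[0.836, -0.206], [0.855, -0.31], [0.731, -0.324], [0.713, -0.222]]
1394 [ 0.371  -0.1961] 0.12976898341014176 0.10426638777794751 [[0.327, -0.124], [0.449, -0.17], [0.414, -0.268], [0.294, -0.221]]
```

View pics/c.png

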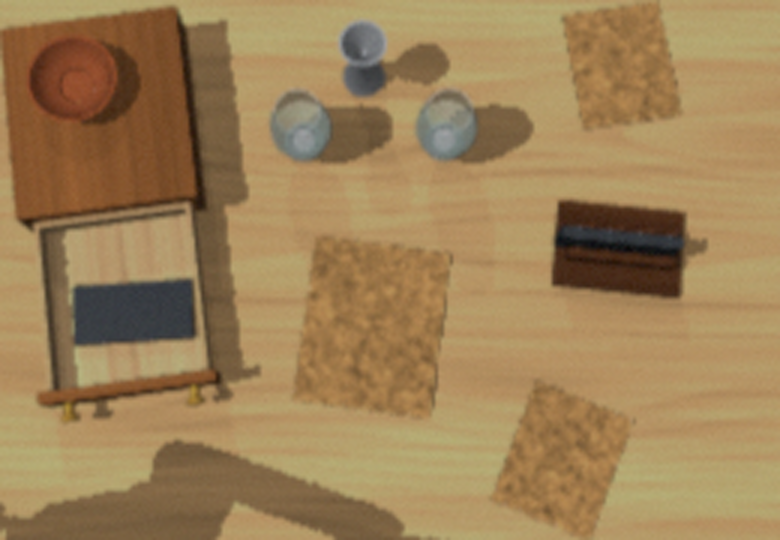

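The central mat measures 169x141 mm with its centre at (0.503,-0.005), so it is the one meant. The others measure 125x106 and 130x104 mm. Next I'll move over the rack.

```bash
cat >> h.py <<'E'
def Rt(yaw_y,tilt=0,about=None):
    "tool down, tool y at world angle yaw_y(deg); then world rotation tilt(deg) about horizontal axis angle about(deg)"
    a=np.radians(yaw_y); y=np.array([np.cos(a),np.sin(a),0]); z=np.array([0,0,-1.]); M=np.stack([np.cross(y,z),y,z],1)
    if about is not None:
        b=np.radians(about); M=R.from_rotvec(np.radians(tilt)*np.array([np.cos(b),np.sin(b),0])).as_matrix()@M
    return M
def plan(p,M,n=1,o=None):
    o=o or observe(); p0=np.array(o["eef_pos"]); M0=R.from_rotvec(o["orientation"]).as_matrix()
    rv=R.from_matrix(M0.T@M).as_rotvec(); p=np.array(p)
    print("dist",np.linalg.norm(p-p0).round(4),"deg",np.degrees(np.linalg.norm(rv)).round(1))
    for i in range(n):
        Ma=M0@R.from_rotvec(rv*i/n).as_matrix()
        print(i,(Ma.T@((p-p0)/n)).round(4).tolist(),(rv/n).round(4).tolist())
E
python3 - <<'E'
from h import *
plan([.584,-.248,.33],Rt(-4.9),5)
E
```

```text
dist 0.8552 deg 71.3
0 [-0.1269, -0.1137, 0.0149] [0.0, -0.0, 0.2489]
1 [-0.151, -0.0789, 0.0149] [0.0, -0.0, 0.2489]
2 [-0.1658, -0.0393, 0.0149] [0.0, -0.0, 0.2489]
3 [-0.1704, 0.0027, 0.0149] [0.0, -0.0, 0.2489]
4 [-0.1644, 0.0446, 0.015] [0.0, -0.0, 0.2489]
```

>>> {"fn": "apply_moves", "kwargs": {"commands": [[[-0.025,-0.023,0.003],[0,0,0.05]],[[-0.051,-0.045,0.006],[0,0,0.1]],[[-0.076,-0.068,0.009],[0,0,0.15]],[[-0.102,-0.091,0.012],[0,0,0.2]],[[-0.127,-0.114,0.015],[0,0,0.249]]]}}

```text
clock: 1.72
eef_pos: [0.3012, 0.3702, 0.3897]
orientation: [1.022, 2.97, 0.0]
ft_force: [1.0, 0.2, 0.3]
width: 0.0855
finger_force: 0.0
```

>>> {"fn": "apply_moves", "kwargs": {"commands": [[[-0.151,-0.079,0.015],[0,0,0.249]],[[-0.151,-0.079,0.015],[0,0,0.249]],[[-0.151,-0.079,0.015],[0,0,0.249]],[[-0.151,-0.079,0.015],[0,0,0.249]],[[-0.151,-0.079,0.015],[0,0,0.249]]]}}

```text
clock: 2.13
eef_pos: [0.3729, 0.212, 0.3744]
orientation: [1.388, 2.817, -0.004]
ft_force: [0.1, 0.9, -0.1]
width: 0.0857
finger_force: 0.0
```

>>> {"fn": "apply_moves", "kwargs": {"commands": [[[-0.166,-0.039,0.015],[0,0,0.249]],[[-0.166,-0.039,0.015],[0,0,0.249]],[[-0.166,-0.039,0.015],[0,0,0.249]],[[-0.166,-0.039,0.015],[0,0,0.249]],[[-0.166,-0.039,0.015],[0,0,0.249]]]}}

```text
clock: 2.55
eef_pos: [0.4447, 0.0576, 0.3595]
orientation: [1.726, 2.622, -0.001]
ft_force: [0.7, 0.3, 0.1]
width: 0.0852
finger_force: 0.0
```

>>> {"fn": "apply_moves", "kwargs": {"commands": [[[-0.17,0.003,0.015],[0,0,0.249]],[[-0.17,0.003,0.015],[0,0,0.249]],[[-0.17,0.003,0.015],[0,0,0.249]],[[-0.17,0.003,0.015],[0,0,0.249]],[[-0.17,0.003,0.015],[0,0,0.249]]]}}

```text
clock: 2.97
eef_pos: [0.5161, -0.0969, 0.3442]
orientation: [2.036, 2.388, -0.0]
ft_force: [0.6, 0.5, -0.1]
width: 0.085
finger_force: 0.0
```

>>> {"fn": "apply_moves", "kwargs": {"commands": [[[-0.164,0.045,0.015],[0,0,0.249]],[[-0.164,0.045,0.015],[0,0,0.249]],[[-0.164,0.045,0.015],[0,0,0.249]],[[-0.164,0.045,0.015],[0,0,0.249]],[[-0.164,0.045,0.015],[0,0,0.249]]]}}

```text
clock: 3.38
eef_pos: [0.587, -0.2516, 0.3285]
orientation: [2.316, 2.118, -0.0]
ft_force: [0.0, 0.2, -0.1]
width: 0.0852
finger_force: 0.0
```

```bash
python3 - <<'E'
from h import *
o=observe();print(o["clock"],o["q"],o["eef_pos"],o["width"])
plan([.584,-.248,.218],Rt(-4.9),1)
a=snap("scene");cv2.imwrite("pics/d.png",cv2.resize(a[120:270,90:290],(800,600),interpolation=cv2.INTER_CUBIC))
E
```

```text
3.3833 [-0.42253722  0.47052298  1.52387669 -0.001678    1.14421628 -0.33273135] [ 0.58697898 -0.25155079  0.32851101] 0.08516527322746419
dist 0.1106 deg 0.3
0 [0.0035, -0.0035, 0.1105] [0.0023, 0.0024, -0.0036]
```

View pics/d.png

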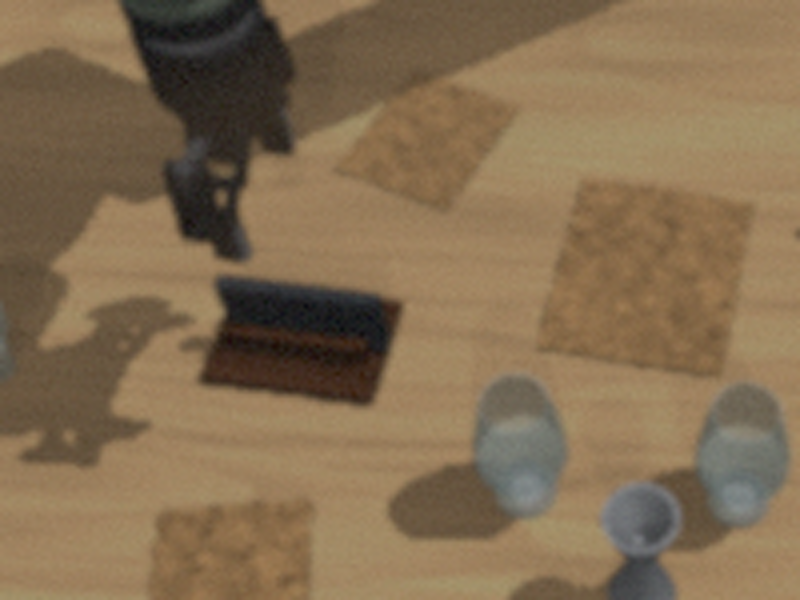

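The crop shows the open fingers above the slate, closing across its faces (the slate's top edge runs from (218,280) to (403,300)). The large mat is at (645,275). Descending to grip.

>>> {"fn": "apply_moves", "kwargs": {"commands": [[[0.0035,-0.0035,0.03],[0,0,0]],[[0.0035,-0.0035,0.06],[0,0,0]],[[0.0035,-0.0035,0.09],[0,0,0]],[[0.0035,-0.0035,0.11],[0,0,0]],[[0.0035,-0.0035,0.11],[0,0,0]]]}}

```text
clock: 3.85
eef_pos: [0.5797, -0.2408, 0.2154]
orientation: [-2.306, -2.119, 0.005]
ft_force: [-0.8, 0.5, -0.3]
width: 0.0854
finger_force: 0.0
```

>>> {"fn": "apply_moves", "kwargs": {"commands": [[[0,0,0],[0,0,0]],[[0,0,0],[0,0,0]],[[0,0,0],[0,0,0]],[[0,0,0],[0,0,0]],[[0,0,0],[0,0,0]]], "claw": 1, "squeeze": 40}}

```text
clock: 4.27
eef_pos: [0.5817, -0.2437, 0.2212]
orientation: [2.313, 2.122, 0.002]
ft_force: [-0.8, 0.4, -0.6]
width: 0.0258
finger_force: 0.0
```

>>> {"fn": "apply_moves", "kwargs": {"commands": [[[0,0,0],[0,0,0]],[[0,0,0],[0,0,0]],[[0,0,0],[0,0,0]]]}}

```text
clock: 4.52
eef_pos: [0.5818, -0.2438, 0.2206]
orientation: [2.314, 2.122, 0.002]
ft_force: [0.2, 0.5, 3.6]
width: 0.0113
finger_force: 42.4
```

```bash
python3 - <<'E'
from h import *
o=observe();print(o["clock"],o["q"],o["eef_pos"],o["width"],o["finger_force"],o["ft_force"])
a=snap("scene");
for s in [(144.5,190),(190.7,195)]: print(ray("scene",s,.07))
E
```

```text
4.5167 [-4.15213622e-01  5.63371067e-01  1.66597560e+00  5.60910168e-04
  9.10256409e-01 -3.29017084e-01] [ 0.58178181 -0.24383689  0.22062123] 0.011252941723973325 42.393919229507446 [0.17190811 0.45740012 3.57296384]
[ 0.57990757 -0.30575349  0.07      ]
[ 0.58992819 -0.17134062  0.07      ]
```

Gripped: opening 11.3 mm, force 42 N. Lifting, then I'll work out the tilt over the mat.

>>> {"fn": "apply_moves", "kwargs": {"commands": [[[0,0,-0.015],[0,0,0]],[[0,0,-0.04],[0,0,0]],[[0,0,-0.07],[0,0,0]],[[0,0,-0.1],[0,0,0]],[[0,0,-0.11],[0,0,0]]]}}

```text
clock: 4.98
eef_pos: [0.5819, -0.2441, 0.3334]
orientation: [2.311, 2.12, 0.003]
ft_force: [0.7, -0.3, -2.6]
width: 0.0115
finger_force: 41.5
```

```bash
python3 - <<'E'
from h import *
o=observe();print(o["clock"],o["eef_pos"],o["width"],o["finger_force"])
plan([.46,-.12,.28],Rt(60),2)
print('--'); 
plan([.432,-.128,.20],Rt(60,55,-30),2,dict(eef_pos=[.46,-.12,.28],orientation=R.from_matrix(Rt(60)).as_rotvec()))
E
```

```text
4.9833 [ 0.58193638 -0.24407619  0.3333577 ] 0.011473002124381279 41.54889464378357
dist 0.182 deg 64.9
0 [0.0566, -0.0662, 0.0262] [0.0018, 0.0024, -0.5666]
1 [0.0832, -0.0254, 0.0265] [0.0018, 0.0024, -0.5666]
--
dist 0.0851 deg 55.0
0 [0.0101, -0.0105, 0.04] [-0.48, 0.0, 0.0]
1 [0.0101, -0.0278, 0.0306] [-0.48, 0.0, 0.0]
```

>>> {"fn": "apply_moves", "kwargs": {"commands": [[[0.011,-0.013,0.005],[0,0,-0.114]],[[0.023,-0.027,0.01],[0,0,-0.228]],[[0.034,-0.04,0.016],[0,0,-0.342]],[[0.045,-0.053,0.021],[0,0,-0.456]],[[0.057,-0.066,0.026],[0,0,-0.567]]]}}

```text
clock: 5.4
eef_pos: [0.5193, -0.1807, 0.3017]
orientation: [-1.619, -2.688, 0.001]
ft_force: [0.7, -0.2, -2.9]
width: 0.0112
finger_force: 41.5
```

>>> {"fn": "apply_moves", "kwargs": {"commands": [[[0.017,-0.005,0.005],[0,0,-0.114]],[[0.033,-0.01,0.01],[0,0,-0.228]],[[0.05,-0.015,0.016],[0,0,-0.342]],[[0.066,-0.02,0.021],[0,0,-0.456]],[[0.083,-0.025,0.026],[0,0,-0.567]]]}}

```text
clock: 5.82
eef_pos: [0.4587, -0.1186, 0.2761]
orientation: [-0.803, -3.034, 0.0]
ft_force: [1.1, -0.1, -3.4]
width: 0.0111
finger_force: 41.5
```

>>> {"fn": "apply_moves", "kwargs": {"commands": [[[0.002,-0.002,0.008],[-0.096,0,0]],[[0.004,-0.004,0.016],[-0.192,0,0]],[[0.006,-0.006,0.024],[-0.288,0,0]],[[0.008,-0.008,0.032],[-0.384,0,0]],[[0.01,-0.01,0.04],[-0.48,0,0]]]}}

```text
clock: 6.23
eef_pos: [0.4455, -0.1228, 0.2365]
orientation: [0.759, 2.837, 0.699]
ft_force: [-2.0, 0.5, -3.6]
width: 0.0111
finger_force: 41.5
```

>>> {"fn": "apply_moves", "kwargs": {"commands": [[[0.002,-0.006,0.006],[-0.096,0,0]],[[0.004,-0.011,0.012],[-0.192,0,0]],[[0.006,-0.017,0.018],[-0.288,0,0]],[[0.008,-0.022,0.024],[-0.384,0,0]],[[0.01,-0.028,0.031],[-0.48,0,0]]]}}

```text
clock: 6.65
eef_pos: [0.4354, -0.1276, 0.203]
orientation: [0.686, 2.515, 1.308]
ft_force: [-1.9, 0.2, -2.2]
width: 0.0113
finger_force: 41.5
```

```bash
python3 - <<'E'
from h import *
o=observe();print(o["clock"],o["q"],o["eef_pos"],o["width"],o["finger_force"])
M=R.from_rotvec(o["orientation"]).as_matrix();print(M)
plan([.432,-.128,.135],Rt(60,55,-30),1)
a=snap("scene");cv2.imwrite("pics/e.png",cv2.resize(a[100:250,160:360],(800,600),interpolation=cv2.INTER_CUBIC))
E
```

```text
6.65 [-0.57453042  0.47280323  2.18244403  1.20228447  1.06164866 -2.55814179] [ 0.43541846 -0.1275806   0.20300902] 0.011250848175723518 41.50822877883911
[[-0.86552585  0.3007992   0.40048077]
 [ 0.5006037   0.4937419   0.71106602]
 [ 0.01615396  0.81592817 -0.57792757]]
dist 0.0681 deg 1.0
0 [0.0017, -0.0567, 0.0376] [-0.0054, -0.0087, -0.0137]
```

View pics/e.png

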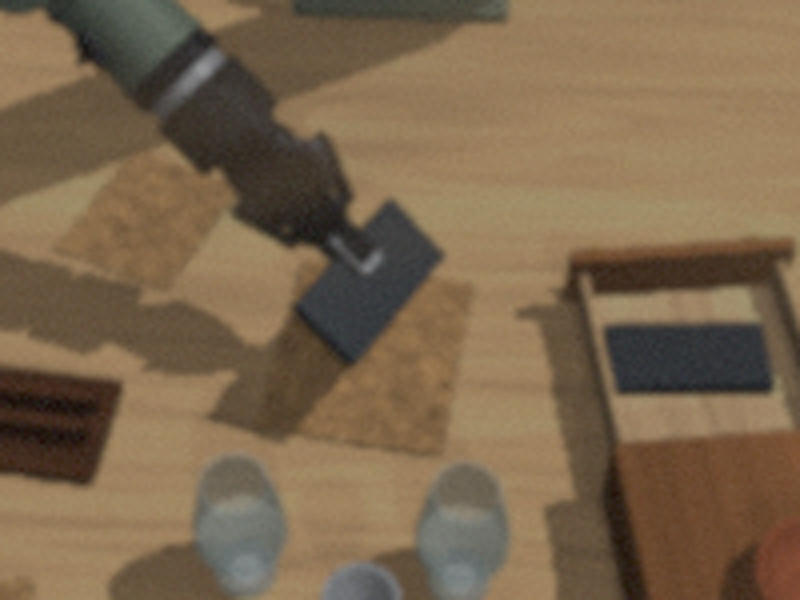

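The slate is held over the mat, tilted about 35°, and its centre in the crop is near (370,280). However, q6 is at its limit, so I'll swing the heading back to 48° before laying it down.

```bash
python3 - <<'E'
from h import *
plan([.412,-.106,.155],Rt(48,52,-42),1)
E
```

```text
dist 0.058 deg 12.1
0 [0.0312, -0.0354, 0.0336] [0.0482, -0.1771, 0.1063]
```

>>> {"fn": "apply_moves", "kwargs": {"commands": [[[0.01,-0.007,0.006],[0.016,-0.059,0.035]],[[0.02,-0.016,0.016],[0.032,-0.118,0.07]],[[0.031,-0.027,0.026],[0.048,-0.177,0.106]],[[0.031,-0.035,0.034],[0.048,-0.177,0.106]],[[0.031,-0.035,0.034],[0.048,-0.177,0.106]]]}}

```text
clock: 7.12
eef_pos: [0.4317, -0.1108, 0.1883]
orientation: [0.932, 2.448, 1.152]
ft_force: [0.8, 0.1, -2.3]
width: 0.0114
finger_force: 41.5
```

```bash
python3 - <<'E'
from h import *
o=observe();print(o["clock"],o["q"],o["eef_pos"],o["width"],o["ft_force"])
plan([.412,-.106,.139],Rt(48,52,-42),1)
M=R.from_rotvec(o["orientation"]).as_matrix();print(M[:,2], o["eef_pos"]+M[:,2]*.2106)
E
```

```text
7.1167 [-0.52563944  0.45571966  2.26040364  1.38249493  0.87505505 -2.55707237] [ 0.43166844 -0.11079783  0.18829247] 0.01141446844547166 [ 0.8009114   0.12854976 -2.2773538 ]
dist 0.0533 deg 2.5
0 [0.017, -0.044, 0.0248] [-0.0357, -0.0243, -0.0064]
[ 0.49397035  0.58514592 -0.6431155 ] [0.53569859 0.01243391 0.05285234]
```

The joint is still clamped at its limit. I'll turn the gripper half a turn instead, so q6 ends mid-range, and tilt with the other side leading.

```bash
python3 - <<'E'
from h import *
rv=lambda M:R.from_matrix(M).as_rotvec()
P=[.45,-.12,.30]
plan(P,Rt(20),2)
plan(P,Rt(-125),5,dict(eef_pos=P,orientation=rv(Rt(20))))
d=np.array([np.cos(np.radians(55)),np.sin(np.radians(55))])
b=np.array([.503,-.005])+.03*d; h=b-d*.2106*np.cos(np.radians(36)); print(h)
plan([h[0],h[1],.17],Rt(-125,54,-35),2,dict(eef_pos=P,orientation=rv(Rt(-125))))
print(Rt(-125,54,-35))
E
```

```text
dist 0.1136 deg 57.0
0 [-0.0088, 0.0446, -0.0341] [0.424, -0.119, 0.2311]
1 [-0.0053, 0.0282, -0.049] [0.424, -0.119, 0.2311]
dist 0.0 deg 145.0
0 [0.0, 0.0, 0.0] [0.0, -0.0, 0.5061]
1 [0.0, 0.0, 0.0] [0.0, -0.0, 0.5061]
2 [0.0, 0.0, 0.0] [0.0, -0.0, 0.5061]
3 [0.0, 0.0, 0.0] [0.0, -0.0, 0.5061]
4 [0.0, 0.0, 0.0] [0.0, -0.0, 0.5061]
[ 0.42248193 -0.11999173]
dist 0.1329 deg 54.0
0 [-0.0113, 0.0079, 0.065] [0.4712, -0.0, 0.0]
1 [-0.0113, 0.0365, 0.0543] [0.4712, -0.0, 0.0]
[[ 8.19152044e-01 -3.37139770e-01  4.64033085e-01]
 [-5.73576436e-01 -4.81485491e-01  6.62707925e-01]
 [-1.71671100e-16 -8.09016994e-01 -5.87785252e-01]]
```

>>> {"fn": "apply_moves", "kwargs": {"commands": [[[-0.002,0.015,-0.012],[0.085,-0.024,0.046]],[[-0.004,0.025,-0.02],[0.17,-0.048,0.092]],[[-0.006,0.032,-0.025],[0.254,-0.071,0.139]],[[-0.008,0.04,-0.03],[0.34,-0.095,0.185]],[[-0.009,0.045,-0.034],[0.424,-0.119,0.231]]]}}

```text
clock: 7.53
eef_pos: [0.4408, -0.1155, 0.2428]
orientation: [1.351, 2.579, 0.67]
ft_force: [-0.9, 0.2, -3.2]
width: 0.0111
finger_force: 41.3
```

>>> {"fn": "apply_moves", "kwargs": {"commands": [[[-0.001,0.006,-0.01],[0.085,-0.024,0.046]],[[-0.002,0.012,-0.02],[0.17,-0.048,0.092]],[[-0.003,0.017,-0.03],[0.254,-0.071,0.139]],[[-0.004,0.022,-0.04],[0.34,-0.095,0.185]],[[-0.005,0.028,-0.049],[0.424,-0.119,0.231]]]}}

```text
clock: 7.95
eef_pos: [0.4472, -0.1216, 0.2984]
orientation: [1.759, 2.587, 0.078]
ft_force: [0.2, 1.9, -2.5]
width: 0.0115
finger_force: 41.3
```

>>> {"fn": "apply_moves", "kwargs": {"commands": [[[0,0,0],[0,0,0.12]],[[0,0,0],[0,0,0.24]],[[0,0,0],[0,0,0.36]],[[0,0,0],[0,0,0.48]],[[0,0,0],[0,0,0.6]]]}}

```text
clock: 8.37
eef_pos: [0.4476, -0.1212, 0.2976]
orientation: [-2.453, -1.954, -0.089]
ft_force: [0.0, 0.1, -2.7]
width: 0.0111
finger_force: 41.4
```

>>> {"fn": "apply_moves", "kwargs": {"commands": [[[0,0,0],[0,0,0.12]],[[0,0,0],[0,0,0.24]],[[0,0,0],[0,0,0.36]],[[0,0,0],[0,0,0.48]],[[0,0,0],[0,0,0.6]]]}}

```text
clock: 8.78
eef_pos: [0.4476, -0.1213, 0.2976]
orientation: [-2.905, -1.136, -0.082]
ft_force: [-0.2, -0.1, -2.5]
width: 0.0109
finger_force: 41.4
```

>>> {"fn": "apply_moves", "kwargs": {"commands": [[[0,0,0],[0,0,0.12]],[[0,0,0],[0,0,0.24]],[[0,0,0],[0,0,0.36]],[[0,0,0],[0,0,0.48]],[[0,0,0],[0,0,0.6]]]}}

```text
clock: 9.2
eef_pos: [0.4476, -0.1213, 0.2976]
orientation: [-3.097, -0.226, -0.069]
ft_force: [-0.3, -1.4, -2.4]
width: 0.0112
finger_force: 41.4
```

>>> {"fn": "apply_moves", "kwargs": {"commands": [[[0,0,0],[0,0,0.12]],[[0,0,0],[0,0,0.24]],[[0,0,0],[0,0,0.36]],[[0,0,0],[0,0,0.48]],[[0,0,0],[0,0,0.6]]]}}

```text
clock: 9.62
eef_pos: [0.4476, -0.1213, 0.2976]
orientation: [-3.015, 0.697, -0.049]
ft_force: [-0.6, 0.1, -1.8]
width: 0.0111
finger_force: 41.4
```

```bash
python3 - <<'E'
from h import *
o=observe();print(o["clock"],o["q"],o["eef_pos"],o["width"],o["ft_force"])
plan([.422,-.12,.17],Rt(-125,54,-35),2)
E
```

```text
9.6167 [-0.30481784  0.24335935  1.97746279  0.06336769  0.89374953  1.68144864] [ 0.44760144 -0.12127246  0.29756313] 0.011130838786602718 [-0.5880984   0.12958938 -1.75657267]
dist 0.1301 deg 51.6
0 [-0.0131, 0.0084, 0.0632] [0.443, 0.0292, 0.0757]
1 [-0.0131, 0.0356, 0.0529] [0.443, 0.0292, 0.0757]
```

>>> {"fn": "apply_moves", "kwargs": {"commands": [[[-0.003,0.002,0.013],[0.089,0.006,0.015]],[[-0.005,0.003,0.025],[0.177,0.012,0.03]],[[-0.008,0.005,0.038],[0.266,0.018,0.045]],[[-0.01,0.007,0.05],[0.354,0.023,0.06]],[[-0.013,0.008,0.063],[0.443,0.029,0.076]]]}}

```text
clock: 10.03
eef_pos: [0.4353, -0.1205, 0.2338]
orientation: [-2.566, 0.685, -0.218]
ft_force: [-0.7, 1.0, -2.4]
width: 0.0113
finger_force: 41.4
```

>>> {"fn": "apply_moves", "kwargs": {"commands": [[[-0.003,0.007,0.01],[0.089,0.006,0.015]],[[-0.005,0.014,0.021],[0.177,0.012,0.03]],[[-0.008,0.021,0.032],[0.266,0.018,0.045]],[[-0.01,0.028,0.042],[0.354,0.023,0.06]],[[-0.013,0.036,0.053],[0.443,0.029,0.076]]]}}

```text
clock: 10.45
eef_pos: [0.4228, -0.1205, 0.1695]
orientation: [-2.115, 0.659, -0.343]
ft_force: [0.3, 0.9, -2.2]
width: 0.0111
finger_force: 41.5
```

```bash
python3 - <<'E'
from h import *
o=observe();print(o["clock"],o["q"],o["eef_pos"],o["width"],o["ft_force"])
plan([.422,-.12,.131],Rt(-125,54,-35),1)
M=R.from_rotvec(o["orientation"]).as_matrix();print(M[:,2], o["eef_pos"]+M[:,2]*.2106, M[:,0])
E
```

```text
10.45 [-0.5756199   0.52064554  2.2641582   1.35378216  0.98073208  0.42890473] [ 0.42282043 -0.12050977  0.16954406] 0.011122817500657961 [ 0.25296717  0.94008012 -2.18519017]
dist 0.0386 deg 0.5
0 [-0.0011, 0.0313, 0.0225] [-0.0048, 0.0019, 0.006]
[ 0.46409401  0.66612697 -0.58385923] [0.52055863 0.01977657 0.0465833 ] [ 0.82205    -0.56940268  0.00379201]
```

>>> {"fn": "apply_moves", "kwargs": {"commands": [[[0,0.01,0.007],[0,0,0]],[[0,0.02,0.014],[0,0,0]],[[0,0.027,0.019],[0,0,0]],[[0,0.03,0.0215],[0,0,0]],[[0,0.03,0.0215],[0,0,0]]]}}

```text
clock: 10.87
eef_pos: [0.4227, -0.1204, 0.1325]
orientation: [-2.116, 0.66, -0.339]
ft_force: [0.3, 0.7, -1.8]
width: 0.0113
finger_force: 41.5
```

```bash
python3 - <<'E'
from h import *
o=observe();print(o["clock"],o["q"],o["eef_pos"],o["width"],o["ft_force"])
M=R.from_rotvec(o["orientation"]).as_matrix();print(M[:,2], o["eef_pos"]+M[:,2]*.2106)
E
```

```text
10.8667 [-0.57509246  0.60416852  2.28341411  1.41997091  0.96060547  0.31059348] [ 0.42270123 -0.12037225  0.13253389] 0.011251013893793039 [ 0.28208967  0.7315283  -1.77790246]
[ 0.46151223  0.66640991 -0.58558031] [0.5198957  0.01997368 0.00921067]
```

>>> {"fn": "apply_moves", "kwargs": {"commands": [[[0,0,0],[0,0,0]],[[0,0,0],[0,0,0]],[[0,0,0],[0,0,0]],[[0,0,0],[0,0,0]]], "claw": 0.45}}

```text
clock: 11.2
eef_pos: [0.4223, -0.12, 0.1334]
orientation: [-2.118, 0.661, -0.34]
ft_force: [0.3, -0.5, -1.2]
width: 0.0237
finger_force: 0.5
```

```bash
python3 - <<'E'
from h import *
o=observe();print(o["clock"],o["eef_pos"],o["width"],o["ft_force"],o["finger_force"])
M=R.from_rotvec(o["orientation"]).as_matrix();print(M.T@(-.1*np.array([.574*.99,.819*.99,0])))
a=snap("scene");cv2.imwrite("pics/f.png",cv2.resize(a[120:220,190:320],(780,600),interpolation=cv2.INTER_CUBIC))
E
```

```text
11.2 [ 0.4223277  -0.12001541  0.13339932] 0.02365007717732004 [ 0.29963404 -0.49404697 -1.2404462 ] 0.45075821384671144
[-0.00053236  0.05808489 -0.0801822 ]
```

View pics/f.png

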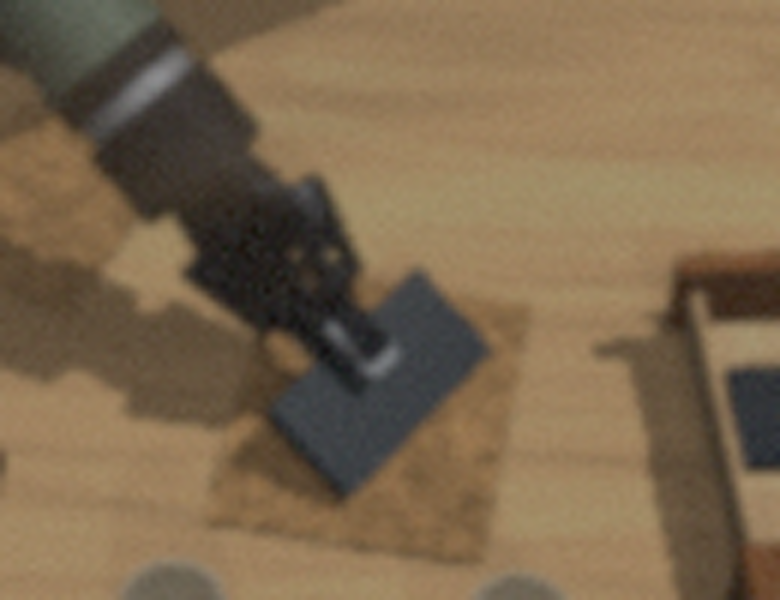

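The fingers are loosened and the slate leans on the lower finger above the mat, centred near (380,385). I'll retract level so that it slides down flat.

>>> {"fn": "apply_moves", "kwargs": {"commands": [[[0,0.006,-0.008],[0,0,0]],[[0,0.012,-0.016],[0,0,0]],[[0,0.018,-0.024],[0,0,0]],[[0,0.023,-0.032],[0,0,0]],[[0,0.029,-0.04],[0,0,0]]]}}

```text
clock: 11.67
eef_pos: [0.3932, -0.1615, 0.1332]
orientation: [-2.117, 0.662, -0.339]
ft_force: [0.6, 0.7, 0.0]
width: 0.0235
finger_force: 0.0
```

>>> {"fn": "apply_moves", "kwargs": {"commands": [[[0,0.006,-0.008],[0,0,0]],[[0,0.01,-0.016],[0,0,0]],[[0,0.01,-0.028],[0,0,0]],[[0,0.01,-0.04],[0,0,0]],[[0,0.01,-0.05],[0,0,0]]]}}

```text
clock: 12.08
eef_pos: [0.3668, -0.1996, 0.1546]
orientation: [-2.117, 0.662, -0.339]
ft_force: [0.2, -0.7, 0.9]
width: 0.023
finger_force: 0.0
```

```bash
python3 - <<'E'
from h import *
o=observe();print(o["clock"],o["q"],o["eef_pos"],o["width"],o["ft_force"],o["finger_force"])
a=snap("scene");cv2.imwrite("pics/g.png",cv2.resize(a[120:220,190:320],(780,600),interpolation=cv2.INTER_CUBIC))
E
```

```text
12.0833 [-0.80618139  0.55606419  2.26179132  1.16791626  1.04121711  0.36885893] [ 0.36679831 -0.19957878  0.15459095] 0.02299810059272238 [ 0.18582598 -0.65423311  0.91264238] 0.0
```

View pics/g.png

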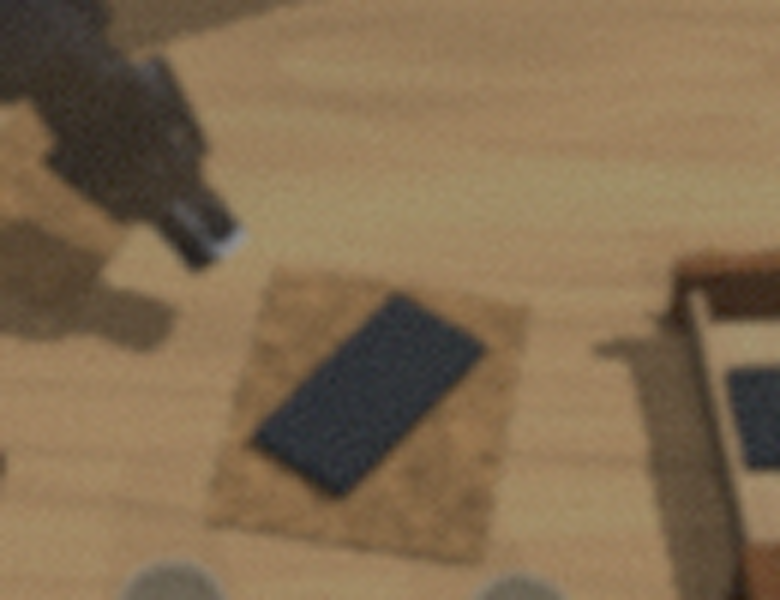

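The slate lies flat on the mat, with crop corners at about (400,290), (487,350), (340,495) and (252,437), and the fingers are clear. Measuring it alongside the stored slate.

```bash
cat >> h.py <<'E'
def slates(cam,pts,cache=None):
    im=camera(cam)[:,:,::-1].astype(np.uint8) if cache is None else cache
    b=im.astype(int); dark=((b[:,:,2]<b[:,:,0]+8)&(b.max(2)<115)).astype(np.uint8)
    n,l,st,c=cv2.connectedComponentsWithStats(dark); out=[]
    for x,y,z in pts:
        u=px(cam,(x,y,z)).round().astype(int); k=l[u[1],u[0]]
        if k==0: print(cam,"none at",u); continue
        ys,xs=np.nonzero(l==k); uv=np.stack([xs,ys],1).astype(np.float64)
        ci=camera_info(cam); M=Rm(ci); o=np.array(ci["position"])
        d=np.c_[(uv-[ci["cx"],ci["cy"]])/[ci["fx"],ci["fy"]],np.ones(len(uv))]@M.T
        P=(o+d*((z-o[2])/d[:,2])[:,None])[:,:2]
        r=cv2.minAreaRect((P*1000).astype(np.float32)); q=cv2.boxPoints(r); e=[q[1]-q[0],q[2]-q[1]]; v=max(e,key=np.linalg.norm)
        m=P.mean(0)*1000; C=np.cov((P-P.mean(0)).T); w,V=np.linalg.eigh(C); v2=V[:,1]
        print(cam,len(xs),"rect",np.round(r[0],1),np.round(r[1],1),"long az",np.degrees(np.arctan2(v[1],v[0])).round(1)%180,"mean",m.round(1),"az",np.degrees(np.arctan2(v2[1],v2[0])).round(1)%180)
E
python3 - <<'E'
from h import *
pts=[(.503,-.003,.016),(.5104,.2347,.030)]
slates("top",pts); slates("scene",pts)
for c in ["top","scene"]:
    print([world(c,d["xyz"]).round(3).tolist()+[round(d["score"],2)] for d in mark_of(c,"slate")])
rv=lambda M:R.from_matrix(M).as_rotvec()
plan([.44,-.14,.28],Rt(-125),2)
E
```

```text
top 709 rect [498.2  -6.6] [ 56.3 116. ] long az 145.2 mean [498.   -6.6] az 145.3
top 716 rect [510.5 234.7] [ 56.  115.3] long az 93.9 mean [510.4 234.8] az 94.7
scene 559 rect [502.6  -6.5] [ 55.5 117.5] long az 146.0 mean [503.7  -7.8] az 146.3
scene 590 rect [516.2 233.9] [ 56.1 115.4] long az 93.3 mean [515.4 233.4] az 93.9
[[0.498, -0.006, 0.009, 0.88]]
[[0.494, -0.008, 0.009, 0.97], [0.515, 0.245, 0.015, 0.26]]
dist 0.1567 deg 54.1
0 [0.0132, -0.0772, -0.0007] [-0.472, 0.0009, 0.0022]
1 [0.013, -0.0685, -0.0357] [-0.472, 0.0009, 0.0022]
```

The two cameras agree on the offset to the stored slate, (12.4, 241) mm, and on a turn of -51.1°. Going upright and turning to take it by the long sides.

```bash
python3 - <<'E'
from h import *
rv=lambda M:R.from_matrix(M).as_rotvec()
P=np.array([.44,-.14,.28]);Q=np.array([.5,-.007,.26]);
plan((P+Q)/2,Rt(-35),3,dict(eef_pos=P,orientation=rv(Rt(-125))))
plan(Q,Rt(55.4),3,dict(eef_pos=(P+Q)/2,orientation=rv(Rt(-35))))
E
```

```text
dist 0.0736 deg 90.0
0 [-0.0045, -0.0239, 0.0033] [0.0, 0.0, -0.5236]
1 [0.008, -0.023, 0.0033] [0.0, 0.0, -0.5236]
2 [0.0184, -0.0159, 0.0033] [0.0, 0.0, -0.5236]
dist 0.0736 deg 90.4
0 [0.0239, -0.0045, 0.0033] [0.0, 0.0, -0.5259]
1 [0.0229, 0.0081, 0.0033] [0.0, 0.0, -0.5259]
2 [0.0158, 0.0185, 0.0033] [0.0, 0.0, -0.5259]
```

>>> {"fn": "apply_moves", "kwargs": {"commands": [[[0.003,-0.018,-0.002],[-0.094,0,0]],[[0.006,-0.035,-0.003],[-0.189,0,0]],[[0.009,-0.05,-0.003],[-0.283,0,0]],[[0.011,-0.065,-0.002],[-0.378,0,0]],[[0.013,-0.077,-0.001],[-0.472,0,0]]], "claw": -1}}

```text
clock: 12.75
eef_pos: [0.4037, -0.1686, 0.2178]
orientation: [-2.567, 0.801, -0.193]
ft_force: [-0.6, 0.9, -0.5]
width: 0.0821
finger_force: 0.0
```

>>> {"fn": "apply_moves", "kwargs": {"commands": [[[0.003,-0.015,-0.005],[-0.094,0,0]],[[0.006,-0.03,-0.012],[-0.189,0,0]],[[0.008,-0.044,-0.02],[-0.283,0,0]],[[0.01,-0.056,-0.028],[-0.378,0,0]],[[0.013,-0.069,-0.036],[-0.472,0,0]]]}}

```text
clock: 13.17
eef_pos: [0.4396, -0.1388, 0.2809]
orientation: [2.994, -0.935, -0.002]
ft_force: [-0.3, -0.2, 0.9]
width: 0.0852
finger_force: 0.0
```

>>> {"fn": "apply_moves", "kwargs": {"commands": [[[-0.001,-0.005,0.001],[0,0,-0.105]],[[-0.002,-0.01,0.001],[0,0,-0.21]],[[-0.003,-0.014,0.002],[0,0,-0.315]],[[-0.004,-0.019,0.003],[0,0,-0.42]],[[-0.0045,-0.024,0.0033],[0,0,-0.524]]]}}

```text
clock: 13.58
eef_pos: [0.4494, -0.1166, 0.2765]
orientation: [-3.139, 0.119, 0.003]
ft_force: [0.0, 0.1, 0.4]
width: 0.0857
finger_force: 0.0
```

>>> {"fn": "apply_moves", "kwargs": {"commands": [[[0.002,-0.005,0.001],[0,0,-0.105]],[[0.003,-0.01,0.001],[0,0,-0.21]],[[0.005,-0.014,0.002],[0,0,-0.315]],[[0.006,-0.018,0.003],[0,0,-0.42]],[[0.008,-0.023,0.0033],[0,0,-0.524]]]}}

```text
clock: 14.0
eef_pos: [0.4592, -0.0945, 0.2731]
orientation: [-3.062, -0.698, 0.003]
ft_force: [-0.2, 0.6, -0.0]
width: 0.085
finger_force: 0.0
```

>>> {"fn": "apply_moves", "kwargs": {"commands": [[[0.004,-0.003,0.001],[0,0,-0.105]],[[0.007,-0.006,0.001],[0,0,-0.21]],[[0.011,-0.01,0.002],[0,0,-0.315]],[[0.015,-0.013,0.003],[0,0,-0.42]],[[0.0184,-0.016,0.0033],[0,0,-0.524]]]}}

```text
clock: 14.42
eef_pos: [0.4691, -0.072, 0.2699]
orientation: [-2.777, -1.467, 0.002]
ft_force: [-0.4, -0.2, 0.3]
width: 0.0855
finger_force: 0.0
```

>>> {"fn": "apply_moves", "kwargs": {"commands": [[[0.005,-0.001,0.001],[0,0,-0.105]],[[0.01,-0.002,0.001],[0,0,-0.21]],[[0.014,-0.003,0.002],[0,0,-0.315]],[[0.019,-0.004,0.003],[0,0,-0.42]],[[0.024,-0.0045,0.0033],[0,0,-0.526]]]}}

```text
clock: 14.83
eef_pos: [0.4789, -0.0498, 0.2665]
orientation: [-2.299, -2.138, 0.002]
ft_force: [-0.1, 0.8, 0.6]
width: 0.0855
finger_force: 0.0
```

>>> {"fn": "apply_moves", "kwargs": {"commands": [[[0.005,0.002,0.001],[0,0,-0.105]],[[0.01,0.003,0.001],[0,0,-0.21]],[[0.014,0.005,0.002],[0,0,-0.315]],[[0.018,0.006,0.003],[0,0,-0.42]],[[0.023,0.008,0.0033],[0,0,-0.526]]]}}

```text
clock: 15.25
eef_pos: [0.4886, -0.0276, 0.2632]
orientation: [-1.664, -2.662, 0.002]
ft_force: [-0.5, 0.9, 0.6]
width: 0.0855
finger_force: 0.0
```

>>> {"fn": "apply_moves", "kwargs": {"commands": [[[0.003,0.004,0.001],[0,0,-0.105]],[[0.006,0.007,0.001],[0,0,-0.21]],[[0.01,0.011,0.002],[0,0,-0.315]],[[0.013,0.015,0.003],[0,0,-0.42]],[[0.016,0.0185,0.0033],[0,0,-0.526]]]}}

```text
clock: 15.67
eef_pos: [0.4985, -0.0051, 0.2599]
orientation: [-0.915, -3.004, 0.001]
ft_force: [-0.0, -0.0, -0.5]
width: 0.0857
finger_force: 0.0
```

```bash
python3 - <<'E'
from h import *
o=observe();print(o["clock"],o["q"],o["eef_pos"],o["width"])
plan([.5,-.007,.185],Rt(55.4),1)
E
```

```text
15.6667 [-3.31557369e-02  3.45232383e-01  1.94041224e+00 -3.00062503e-04
  8.57831459e-01 -1.01249118e+00] [ 0.4985042  -0.00506092  0.25990664] 0.08569602375009545
dist 0.0749 deg 0.7
0 [-0.0024, -0.0007, 0.0749] [-0.0012, -0.0015, 0.0126]
```

>>> {"fn": "apply_moves", "kwargs": {"commands": [[[-0.0024,-0.0007,0.025],[0,0,0.012]],[[-0.0024,-0.0007,0.05],[0,0,0.012]],[[-0.0024,-0.0007,0.067],[0,0,0.012]],[[-0.0024,-0.0007,0.075],[0,0,0.012]],[[-0.0024,-0.0007,0.075],[0,0,0.012]]]}}

```text
clock: 16.08
eef_pos: [0.4995, -0.0074, 0.1837]
orientation: [-0.94, -2.993, 0.003]
ft_force: [-0.0, 0.4, 0.5]
width: 0.0858
finger_force: 0.0
```

>>> {"fn": "apply_moves", "kwargs": {"commands": [[[0,0,0.005],[0,0,0]],[[0,0,0.01],[0,0,0]],[[0,0,0.0115],[0,0,0]],[[0,0,0.0115],[0,0,0]]]}}

```text
clock: 16.42
eef_pos: [0.5006, -0.0079, 0.1744]
orientation: [0.943, 2.996, -0.0]
ft_force: [0.5, -0.5, 0.2]
width: 0.0855
finger_force: 0.0
```

```bash
python3 - <<'E'
from h import *
o=observe();print(o["clock"],o["eef_pos"],o["ft_force"],o["width"])
plan([.5,-.007,.173],Rt(55.4),1)
E
```

```text
16.4167 [ 0.50055651 -0.00788231  0.17444751] [ 0.49448032 -0.50209142  0.18738192] 0.08546078297882696
dist 0.0018 deg 0.3
0 [0.001, 0.0004, 0.0014] [0.0001, 0.0011, -0.0058]
```

Closing on the long sides.

>>> {"fn": "apply_moves", "kwargs": {"commands": [[[0.001,0,0.001],[0,0,0]],[[0.001,0,0.001],[0,0,0]],[[0.001,0,0.001],[0,0,0]],[[0.001,0,0.001],[0,0,0]],[[0.001,0,0.001],[0,0,0]]], "claw": 1, "squeeze": 40}}

```text
clock: 16.83
eef_pos: [0.4998, -0.0073, 0.1739]
orientation: [0.943, 2.995, -0.0]
ft_force: [-2.0, 0.4, 5.6]
width: 0.0591
finger_force: 43.7
```

>>> {"fn": "apply_moves", "kwargs": {"commands": [[[0,0,0],[0,0,0]],[[0,0,0],[0,0,0]]]}}

```text
clock: 17.0
eef_pos: [0.4998, -0.0073, 0.1739]
orientation: [0.943, 2.995, -0.0]
ft_force: [-1.1, 1.2, 6.1]
width: 0.0587
finger_force: 43.7
```

```bash
python3 - <<'E'
from h import *
o=observe();print(o["clock"],o["eef_pos"],o["orientation"],o["ft_force"],o["width"],o["finger_force"])
E
```

```text
17.0 [ 0.4997649  -0.00727122  0.17389524] [ 9.42583457e-01  2.99534924e+00 -1.30037322e-05] [-1.13228942  1.24785278  6.07908529] 0.05872621596566209 43.71842443943024
```

```bash
python3 - <<'E'
from h import *
rv=lambda M:R.from_matrix(M).as_rotvec()
plan([.5124,.234,.26],Rt(4.1),2,dict(eef_pos=[.4998,-.0073,.264],orientation=observe()["orientation"]))
E
```

```text
dist 0.2417 deg 51.0
0 [0.0639, 0.1025, 0.002] [0.0005, 0.0005, 0.4447]
1 [0.1018, 0.065, 0.002] [0.0005, 0.0005, 0.4447]
```

>>> {"fn": "apply_moves", "kwargs": {"commands": [[[0,0,-0.01],[0,0,0]],[[0,0,-0.03],[0,0,0]],[[0,0,-0.055],[0,0,0]],[[0,0,-0.08],[0,0,0]],[[0,0,-0.09],[0,0,0]]]}}

```text
clock: 17.42
eef_pos: [0.5003, -0.0073, 0.2663]
orientation: [0.941, 2.991, 0.001]
ft_force: [1.4, -0.6, -2.6]
width: 0.0589
finger_force: 44.6
```

>>> {"fn": "apply_moves", "kwargs": {"commands": [[[0.013,0.02,0],[0,0,0.089]],[[0.026,0.041,0],[0,0,0.178]],[[0.038,0.062,0],[0,0,0.267]],[[0.051,0.082,0],[0,0,0.356]],[[0.064,0.1025,0.002],[0,0,0.445]]]}}

```text
clock: 17.83
eef_pos: [0.5056, 0.1143, 0.261]
orientation: [1.587, 2.711, -0.001]
ft_force: [-1.5, 0.5, -2.8]
width: 0.0584
finger_force: 44.6
```

>>> {"fn": "apply_moves", "kwargs": {"commands": [[[0.02,0.013,0],[0,0,0.089]],[[0.041,0.026,0],[0,0,0.178]],[[0.061,0.039,0],[0,0,0.267]],[[0.081,0.052,0],[0,0,0.356]],[[0.102,0.065,0.002],[0,0,0.445]]]}}

```text
clock: 18.25
eef_pos: [0.5118, 0.2352, 0.2587]
orientation: [2.146, 2.294, -0.001]
ft_force: [0.9, 0.6, -2.1]
width: 0.059
finger_force: 44.6
```

>>> {"fn": "apply_moves", "kwargs": {"commands": [[[0,0,0.002],[0,0,0]],[[0,0,0.002],[0,0,0]]]}}

```text
clock: 18.42
eef_pos: [0.5115, 0.235, 0.256]
orientation: [2.137, 2.302, -0.003]
ft_force: [-0.7, -0.3, -2.1]
width: 0.0588
finger_force: 44.6
```

```bash
python3 - <<'E'
from h import *
o=observe();print(o["clock"],o["q"],o["eef_pos"],o["ft_force"],o["width"],o["finger_force"])
plan([.5124,.234,.2065],Rt(4.1),1)
im=snap("scene")
p=[tuple(ray("scene",(0,0),0))]
slates("scene",[(.5124+.04*-.07,.234+.04,.107-.0)],im)
cv2.imwrite("pics/hh.png",cv2.resize(im[130:230,270:400],(780,600),interpolation=cv2.INTER_CUBIC))
E
```

```text
18.4167 [ 4.10513350e-01  4.35204213e-01  1.79696452e+00 -1.28775103e-03
  9.11294857e-01  3.37047502e-01] [0.5115345  0.23502234 0.25602691] [-0.72371985 -0.29801085 -2.08504469] 0.058832772730579984 44.55378234386444
dist 0.0495 deg 0.2
0 [-0.001, 0.0009, 0.0495] [-0.0014, 0.0016, 0.0027]
scene 1253 rect [529.7 224.6] [143.1 128.9] long az 4.3 mean [545.8 225.4] az 138.1
```

View pics/hh.png

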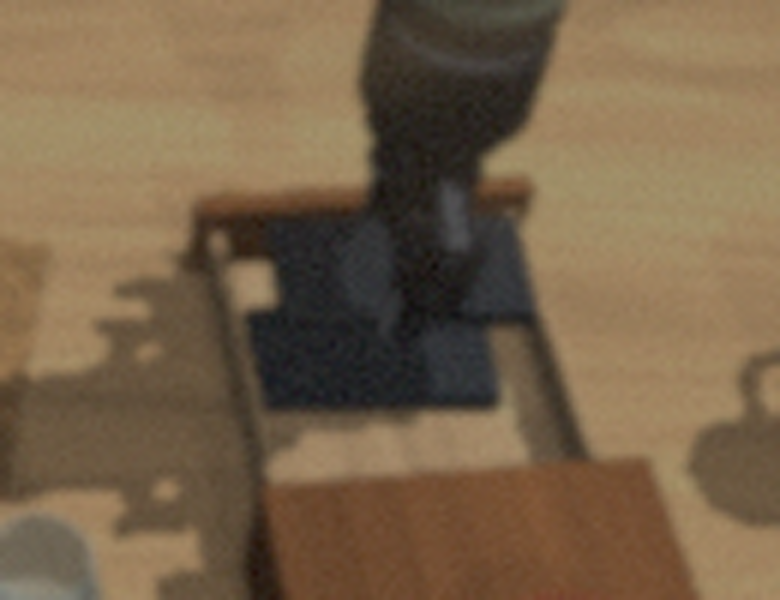

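The held slate (upper-left dark block) is parallel above the stored one (lower dark block), with no contact. Lowering in stages.

>>> {"fn": "apply_moves", "kwargs": {"commands": [[[-0.001,0.001,0.012],[0,0,0.003]],[[-0.001,0.001,0.024],[0,0,0.003]],[[-0.001,0.001,0.036],[0,0,0.003]],[[-0.001,0.001,0.045],[0,0,0.003]],[[-0.001,0.001,0.0495],[0,0,0.003]]]}}

```text
clock: 18.88
eef_pos: [0.5127, 0.2321, 0.2063]
orientation: [-2.145, -2.295, 0.004]
ft_force: [0.4, 0.1, -2.8]
width: 0.0588
finger_force: 44.5
```

>>> {"fn": "apply_moves", "kwargs": {"commands": [[[0,0,0],[0,0,0]],[[0,0,0],[0,0,0]]]}}

```text
clock: 19.05
eef_pos: [0.5133, 0.2329, 0.2077]
orientation: [2.144, 2.295, -0.0]
ft_force: [-0.4, -0.0, -1.9]
width: 0.0589
finger_force: 44.5
```

```bash
python3 - <<'E'
from h import *
o=observe();print(o["clock"],o["eef_pos"],o["ft_force"])
plan([.5124,.234,.2002],Rt(4.1),1)
im=snap("scene");cv2.imwrite("pics/i.png",cv2.resize(im[130:230,270:400],(780,600),interpolation=cv2.INTER_CUBIC))
E
```

```text
19.05 [0.51329134 0.23289706 0.20773866] [-0.44911329 -0.02536666 -1.89082023]
dist 0.0077 deg 0.2
0 [0.0012, -0.0008, 0.0075] [0.0005, 0.0007, -0.0038]
```

View pics/i.png

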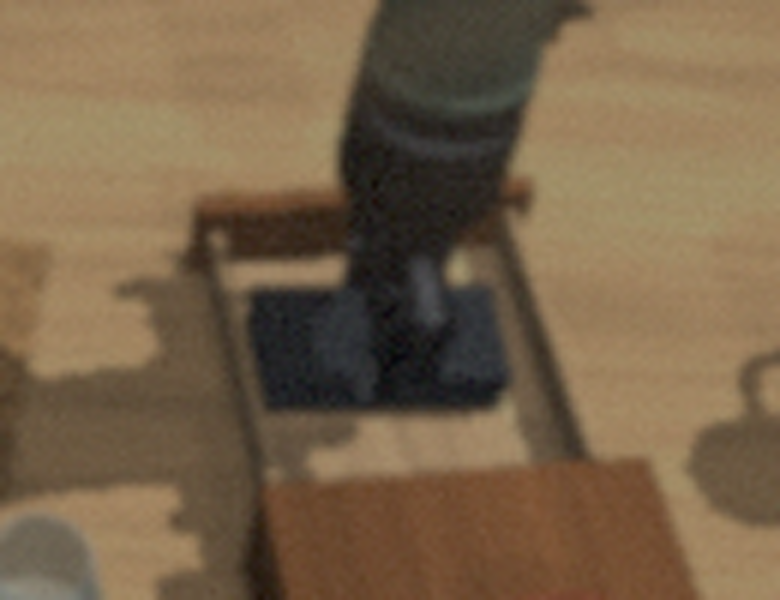

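The held slate covers the stored one squarely, with only about 7 mm left to go. Making the last descent.

>>> {"fn": "apply_moves", "kwargs": {"commands": [[[0.001,-0.001,0.002],[0,0,-0.003]],[[0.001,-0.001,0.004],[0,0,-0.003]],[[0.001,-0.001,0.006],[0,0,-0.003]],[[0.001,-0.001,0.007],[0,0,-0.003]],[[0.001,-0.001,0.007],[0,0,-0.003]]]}}

```text
clock: 19.52
eef_pos: [0.512, 0.2342, 0.2004]
orientation: [2.14, 2.299, -0.001]
ft_force: [-0.1, -0.2, -2.0]
width: 0.0589
finger_force: 44.6
```

```bash
python3 - <<'E'
from h import *
o=observe();print(o["clock"],o["eef_pos"],o["ft_force"],o["ft_torque"],o["width"])
E
```

```text
19.5167 [0.51196023 0.23417018 0.20044043] [-0.093194   -0.16585973 -1.98733006] [-0.0246152  -0.03228769 -0.01405333] 0.05886110597340968
```

>>> {"fn": "apply_moves", "kwargs": {"commands": [[[0,0,0.0005],[0,0,0]],[[0,0,0.001],[0,0,0]],[[0,0,0.001],[0,0,0]]]}}

```text
clock: 19.77
eef_pos: [0.5121, 0.2342, 0.1999]
orientation: [2.14, 2.298, 0.0]
ft_force: [0.3, -0.2, -0.3]
width: 0.0592
finger_force: 44.8
```

>>> {"fn": "apply_moves", "kwargs": {"commands": [[[0,0,0.0005],[0,0,0]],[[0,0,0.001],[0,0,0]],[[0,0,0.001],[0,0,0]]]}}

```text
clock: 20.02
eef_pos: [0.5125, 0.2342, 0.1999]
orientation: [2.14, 2.298, 0.003]
ft_force: [-0.1, -0.6, 5.8]
width: 0.0585
finger_force: 45.5
```

Contact is felt (up about 6 N). Releasing.

>>> {"fn": "apply_moves", "kwargs": {"commands": [[[0,0,0],[0,0,0]],[[0,0,0],[0,0,0]],[[0,0,0],[0,0,0]],[[0,0,0],[0,0,0]],[[0,0,0],[0,0,0]]], "claw": -1}}

```text
clock: 20.43
eef_pos: [0.5121, 0.2342, 0.1985]
orientation: [2.141, 2.298, -0.0]
ft_force: [0.2, 0.1, 0.3]
width: 0.0856
finger_force: 0.0
```

>>> {"fn": "apply_moves", "kwargs": {"commands": [[[0,0,-0.005],[0,0,0]],[[0,0,-0.015],[0,0,0]],[[0,0,-0.03],[0,0,0]],[[0,0,-0.06],[0,0,0]],[[0,0,-0.09],[0,0,0]]]}}

```text
clock: 20.85
eef_pos: [0.5117, 0.2341, 0.2897]
orientation: [2.141, 2.299, -0.002]
ft_force: [0.5, 0.5, 0.3]
width: 0.0852
finger_force: 0.0
```

```bash
python3 - <<'E'
from h import *
o=observe();print(o["clock"],o["eef_pos"],o["ft_force"],o["width"])
th=np.radians(4.1);ax=np.array([np.cos(th),np.sin(th)]);sl=np.array([.5125,.234])
df=np.array([.4295,.230]);
print("front start",df, "pre",df-.07*ax)
plan([*(df-.09*ax),.30],Rt(-85.9),2)
plan([*(df-.09*ax),.30],Rt(94.1),3)
E
```

```text
20.85 [0.51172582 0.23408639 0.28972813] [0.48909495 0.45895329 0.3061736 ] 0.08515681695616228
front start [0.4295 0.23  ] pre [0.35967915 0.22499518]
dist 0.1726 deg 90.0
0 [0.0009, -0.0862, -0.005] [0.0, 0.0008, 0.7852]
1 [-0.0603, -0.0615, -0.0051] [0.0, 0.0008, 0.7852]
dist 0.1726 deg 90.0
0 [0.0006, -0.0574, -0.0034] [-0.0006, 0.0, -0.5237]
1 [0.0292, -0.0495, -0.0034] [-0.0006, 0.0, -0.5237]
2 [0.05, -0.0282, -0.0034] [-0.0006, 0.0, -0.5237]
```

>>> {"fn": "apply_moves", "kwargs": {"commands": [[[0,-0.011,0],[0,0,-0.105]],[[0,-0.023,-0.001],[0,0,-0.21]],[[0,-0.034,-0.002],[0,0,-0.315]],[[0,-0.046,-0.003],[0,0,-0.42]],[[0,-0.057,-0.003],[0,0,-0.524]]], "claw": 1}}

```text
clock: 21.27
eef_pos: [0.4546, 0.2301, 0.2929]
orientation: [1.465, 2.777, 0.002]
ft_force: [-0.4, -0.5, -0.0]
width: 0.0254
finger_force: 0.0
```

>>> {"fn": "apply_moves", "kwargs": {"commands": [[[0.006,-0.01,0],[0,0,-0.105]],[[0.012,-0.02,-0.001],[0,0,-0.21]],[[0.018,-0.03,-0.002],[0,0,-0.315]],[[0.024,-0.04,-0.003],[0,0,-0.42]],[[0.029,-0.05,-0.003],[0,0,-0.524]]]}}

```text
clock: 21.68
eef_pos: [0.397, 0.2262, 0.2957]
orientation: [0.695, 3.062, 0.001]
ft_force: [-0.1, 0.6, 0.2]
width: -0.0003
finger_force: 0.0
```

>>> {"fn": "apply_moves", "kwargs": {"commands": [[[0.01,-0.006,0],[0,0,-0.105]],[[0.02,-0.012,-0.001],[0,0,-0.21]],[[0.03,-0.017,-0.002],[0,0,-0.315]],[[0.04,-0.023,-0.003],[0,0,-0.42]],[[0.05,-0.028,-0.003],[0,0,-0.524]]]}}

```text
clock: 22.1
eef_pos: [0.3397, 0.2227, 0.2986]
orientation: [-0.122, 3.137, 0.0]
ft_force: [0.4, 1.4, 0.8]
width: -0.0
finger_force: 0.0
```

```bash
python3 - <<'E'
from h import *
o=observe();print(o["clock"],o["q"],o["eef_pos"],o["ft_force"],o["width"])
slates("scene",[(.5125,.234,.042)]);slates("top",[(.5125,.234,.042)])
for c in ["top","scene"]:
  for n in ["drawer_front","caddy","slate","stored_slate"]: print(c,n,[world(c,d["xyz"]).round(3).tolist()+[round(d["score"],2)] for d in mark_of(c,n)])
a=snap("top");cv2.imwrite("pics/j.png",cv2.resize(a[120:270,90:290],(800,600),interpolation=cv2.INTER_CUBIC))
E
```

```text
22.1 [ 5.52200695e-01  1.63522104e-01  2.08364800e+00 -1.06391347e-03
  8.92468383e-01 -1.09540383e+00] [0.3397276  0.22268544 0.29862439] [0.36058073 1.37441324 0.84870635] -4.717254690750375e-05
scene 702 rect [521.6 233.9] [ 63.  118.2] long az 93.3 mean [521.7 233.9] az 94.2
top 784 rect [511.9 235.4] [ 59.  119.7] long az 94.1 mean [511.8 234.6] az 93.9
top drawer_front [[0.429, 0.228, 0.037, 0.61]]
top caddy []
top slate [[0.514, 0.24, 0.04, 0.71]]
top stored_slate [[0.512, 0.233, 0.022, 0.53]]
scene drawer_front [[0.432, 0.229, 0.038, 0.9]]
scene caddy [[0.605, 0.262, -0.002, 0.57]]
scene slate [[0.509, 0.236, 0.034, 0.68], [0.505, -0.006, -0.003, 0.24]]
scene stored_slate [[0.509, 0.233, 0.023, 0.38]]
```

View pics/j.png

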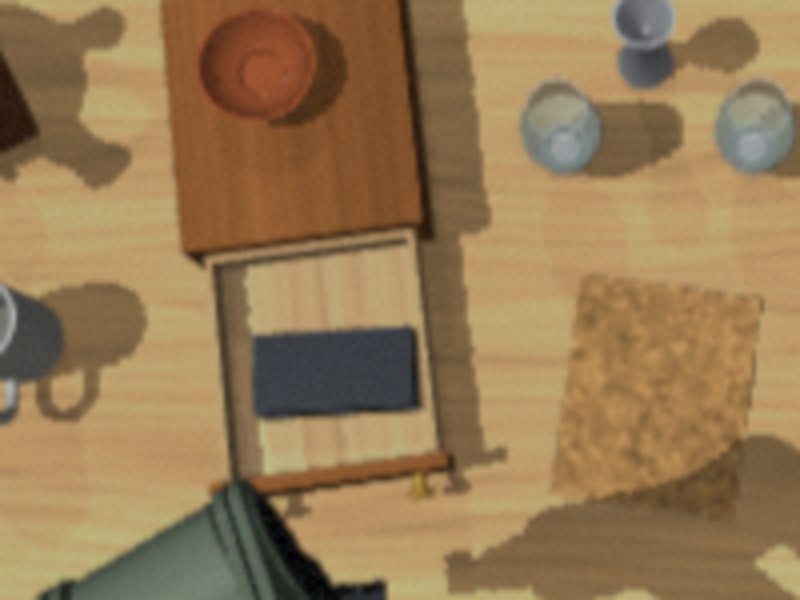

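The slate lies squarely stacked in the drawer (crop centre (335,372)), with no lower edge visible beside it. Working out the drawer's axis and the approach.

```bash
python3 - <<'E'
from h import *
f=lambda u,v,z: ray("top",(90+u/4-.4,120+v/4-.4),z)[:2]
az=lambda a,b:np.degrees(np.arctan2(*(b-a)[::-1]))
print("panel",az(f(452,460,.061),f(213,487,.061)),f(452,460,.061))
print("caddy",az(f(430,222,.07),f(183,250,.07)),"side",az(f(430,222,.07),f(405,0,.07)),az(f(183,250,.07),f(163,0,.07)))
print("drw sides",az(f(440,455,.046),f(415,232,.046)),az(f(235,480,.046),f(213,265,.046)))
print(px("top",(.4295,.229,.061)))
E
```

```text
panel 97.14934889015592 [0.4459994  0.14264013]
caddy 97.31550567457711 side 8.453752636452604 8.243915271881065
drw sides 8.528310058459294 9.292460316643886
[172.61012442 239.94153767]
```

```bash
python3 - <<'E'
from h import *
a=np.radians(7.8);d=np.array([np.cos(a),np.sin(a)]);f=np.array([.430,.229])
plan([*(f-.085*d),.20],Rt(97.8),1)
print(Rt(97.8).T@np.array([*d,0]), f-.085*d)
E
```

```text
dist 0.0978 deg 3.7
0 [-0.0047, -0.0056, 0.0975] [-0.0006, 0.0005, -0.0646]
[-1.00000000e+00  7.24391868e-17  0.00000000e+00] [0.34578643 0.21746418]
```

>>> {"fn": "apply_moves", "kwargs": {"commands": [[[-0.005,-0.0056,0.025],[0,0,-0.065]],[[-0.005,-0.0056,0.05],[0,0,-0.065]],[[-0.005,-0.0056,0.075],[0,0,-0.065]],[[-0.005,-0.0056,0.0975],[0,0,-0.065]],[[-0.005,-0.0056,0.0975],[0,0,-0.065]]]}}

```text
clock: 23.07
eef_pos: [0.3447, 0.2167, 0.197]
orientation: [0.214, -3.128, 0.007]
ft_force: [-1.4, -0.7, -1.1]
width: 0.0
finger_force: 0.0
```

>>> {"fn": "apply_moves", "kwargs": {"commands": [[[-0.012,0,0],[0,0,0]],[[-0.026,0,0],[0,0,0]],[[-0.04,0,0],[0,0,0]],[[-0.053,0,0],[0,0,0]],[[-0.06,0,0],[0,0,0]]]}}

```text
clock: 23.48
eef_pos: [0.4082, 0.2266, 0.202]
orientation: [-0.214, 3.128, 0.003]
ft_force: [0.5, 0.2, -0.2]
width: 0.0
finger_force: 0.0
```

>>> {"fn": "apply_moves", "kwargs": {"commands": [[[-0.004,0,0],[0,0,0]],[[-0.008,0,0],[0,0,0]],[[-0.012,0,0],[0,0,0]],[[-0.016,0,0],[0,0,0]],[[-0.022,0,0],[0,0,0]]]}}

```text
clock: 23.9
eef_pos: [0.4264, 0.2286, 0.2001]
orientation: [0.216, -3.133, 0.002]
ft_force: [-1.6, -0.2, 1.3]
width: -0.0
finger_force: 0.9
```

```bash
python3 - <<'E'
from h import *
o=observe();print(o["clock"],o["eef_pos"],o["orientation"],o["ft_force"])
a=np.radians(7.8);d=np.array([np.cos(a),np.sin(a)]);print("along",(o["eef_pos"][:2]-[.430,.229])@d,"lat",(o["eef_pos"][:2]-[.430,.229])@[-d[1],d[0]])
snap("scene"); print([world("scene",d["xyz"]).round(4).tolist()+[round(d["score"],2)] for d in mark_of("scene","drawer_front")])
E
```

```text
23.9 [0.42636731 0.22856646 0.20012188] [ 2.15832437e-01 -3.13279217e+00  1.79310904e-03] [-1.58383513 -0.15714737  1.26115203]
along -0.003657915595681919 lat 6.348191317267353e-05
[[0.4391, 0.2284, 0.0339, 0.98]]
```

Contact is gentle (1.6 N) and the drawer is moving. Pushing on at about 0.1 m/s.

>>> {"fn": "apply_moves", "kwargs": {"commands": [[[-0.007,0,0],[0,0,0]],[[-0.015,0,0],[0,0,0]],[[-0.023,0,0],[0,0,0]],[[-0.031,0,0],[0,0,0]],[[-0.039,0,0],[0,0,0]]]}}

```text
clock: 24.42
eef_pos: [0.4665, 0.2342, 0.1999]
orientation: [-0.215, 3.134, -0.001]
ft_force: [-2.5, 0.8, -0.7]
width: 0.0005
finger_force: 0.8
```

>>> {"fn": "apply_moves", "kwargs": {"commands": [[[-0.008,0,0],[0,0,0]],[[-0.016,0,0],[0,0,0]],[[-0.024,0,0],[0,0,0]],[[-0.032,0,0],[0,0,0]],[[-0.04,0,0],[0,0,0]]]}}

```text
clock: 24.83
eef_pos: [0.5061, 0.2397, 0.2001]
orientation: [-0.215, 3.134, -0.001]
ft_force: [-1.0, 1.4, -0.7]
width: -0.0
finger_force: 0.8
```

>>> {"fn": "apply_moves", "kwargs": {"commands": [[[-0.008,0,0],[0,0,0]],[[-0.016,0,0],[0,0,0]],[[-0.024,0,0],[0,0,0]],[[-0.03,0,0],[0,0,0]],[[-0.036,0,0],[0,0,0]]]}}

```text
clock: 25.25
eef_pos: [0.5416, 0.2446, 0.2002]
orientation: [-0.216, 3.133, -0.001]
ft_force: [-1.4, 0.3, -0.0]
width: 0.0
finger_force: 0.8
```

```bash
python3 - <<'E'
from h import *
o=observe();print(o["clock"],o["eef_pos"],o["ft_force"])
a=np.radians(7.8);d=np.array([np.cos(a),np.sin(a)]);print("along",(o["eef_pos"][:2]-[.430,.229])@d,"lat",(o["eef_pos"][:2]-[.430,.229])@[-d[1],d[0]])
snap("scene"); print([world("scene",d["xyz"]).round(4).tolist()+[round(d["score"],2)] for d in mark_of("scene","drawer_front")+mark_of("scene","caddy")])
E
```

```text
25.25 [0.54163811 0.24455461 0.20024012] [-1.3934279   0.33538945 -0.04133613]
along 0.1127162191028017 lat 0.0002596624837600492
[[0.5562, 0.2497, 0.0364, 0.8], [0.603, 0.2603, 0.0004, 0.79], [0.5564, 0.2484, 0.0381, 0.59]]
```

>>> {"fn": "apply_moves", "kwargs": {"commands": [[[-0.005,0,0],[0,0,0]],[[-0.01,0,0],[0,0,0]],[[-0.015,0,0],[0,0,0]],[[-0.019,0,0],[0,0,0]],[[-0.022,0,0],[0,0,0]]]}}

```text
clock: 25.82
eef_pos: [0.5632, 0.2475, 0.2001]
orientation: [-0.215, 3.133, -0.001]
ft_force: [-1.1, -0.6, 0.6]
width: 0.0001
finger_force: 0.7
```

>>> {"fn": "apply_moves", "kwargs": {"commands": [[[-0.0015,0,0],[0,0,0]],[[-0.003,0,0],[0,0,0]],[[-0.0045,0,0],[0,0,0]],[[-0.006,0,0],[0,0,0]],[[-0.0075,0,0],[0,0,0]]]}}

```text
clock: 26.23
eef_pos: [0.5701, 0.2485, 0.2002]
orientation: [-0.216, 3.134, -0.001]
ft_force: [-1.3, -0.9, -1.0]
width: 0.0003
finger_force: 0.6
```

>>> {"fn": "apply_moves", "kwargs": {"commands": [[[-0.001,0,0],[0,0,0]],[[-0.002,0,0],[0,0,0]],[[-0.003,0,0],[0,0,0]],[[-0.004,0,0],[0,0,0]],[[-0.005,0,0],[0,0,0]]]}}

```text
clock: 26.65
eef_pos: [0.5748, 0.2492, 0.2001]
orientation: [0.215, -3.133, 0.001]
ft_force: [-4.8, 0.6, 1.8]
width: 0.0
finger_force: 2.2
```

>>> {"fn": "apply_moves", "kwargs": {"commands": [[[-0.001,0,0],[0,0,0]],[[-0.002,0,0],[0,0,0]],[[-0.002,0,0],[0,0,0]],[[-0.003,0,0],[0,0,0]]]}}

```text
clock: 26.98
eef_pos: [0.576, 0.2495, 0.2001]
orientation: [0.215, -3.128, 0.002]
ft_force: [-10.8, -0.8, 6.4]
width: -0.0003
finger_force: 5.4
```

The catch is resisting (about 11 N), as expected. Continuing gently.

>>> {"fn": "apply_moves", "kwargs": {"commands": [[[-0.001,0,0],[0,0,0]],[[-0.002,0,0],[0,0,0]],[[-0.003,0,0],[0,0,0]],[[-0.003,0,0],[0,0,0]]]}}

```text
clock: 27.32
eef_pos: [0.58, 0.25, 0.2001]
orientation: [0.215, -3.131, 0.002]
ft_force: [-4.6, 0.1, 1.3]
width: -0.0001
finger_force: 2.5
```

>>> {"fn": "apply_moves", "kwargs": {"commands": [[[-0.001,0,0],[0,0,0]],[[-0.002,0,0],[0,0,0]],[[-0.003,0,0],[0,0,0]],[[-0.003,0,0],[0,0,0]]]}}

```text
clock: 27.65
eef_pos: [0.5847, 0.2505, 0.2004]
orientation: [-0.215, 3.132, -0.0]
ft_force: [-0.5, -0.3, -0.5]
width: -0.0001
finger_force: 0.2
```

The force dropped to zero, so the drawer has gone past its catch. I'll back off and check.

>>> {"fn": "apply_moves", "kwargs": {"commands": [[[0.008,0,0],[0,0,0]],[[0.025,0,0],[0,0,0]],[[0.05,0,0],[0,0,0]],[[0.08,0,0],[0,0,0]],[[0.11,0,-0.01],[0,0,0]]]}}

```text
clock: 28.07
eef_pos: [0.4734, 0.2347, 0.2089]
orientation: [0.215, -3.133, 0.002]
ft_force: [0.3, 0.5, 0.5]
width: -0.0002
finger_force: 0.0
```

>>> {"fn": "apply_moves", "kwargs": {"commands": [[[0.03,0,-0.02],[0,0,0]],[[0.06,0,-0.05],[0,0,0]],[[0.09,0,-0.08],[0,0,0]],[[0.1,0,-0.1],[0,0,0]],[[0.1,0,-0.1],[0,0,0]]]}}

```text
clock: 28.48
eef_pos: [0.3742, 0.2215, 0.3141]
orientation: [-0.217, 3.126, 0.004]
ft_force: [0.3, -0.3, -0.0]
width: -0.0
finger_force: 0.0
```

```bash
python3 - <<'E'
from h import *
o=observe();print(o["clock"],o["eef_pos"],o["ft_force"],o["qvel"])
S=snap("scene");T=snap("top")
a=np.radians(7.8);d=np.array([np.cos(a),np.sin(a),0])
for c in ["top","scene"]:
  F=[world(c,q["xyz"]) for q in mark_of(c,"drawer_front")[:1]];C=[world(c,q["xyz"]) for q in mark_of(c,"caddy")[:1]]
  print(c,F,C,[(F[0]-C[0])@d] if F and C else "")
s=cv2.resize(T[110:230,100:260],(800,600),interpolation=cv2.INTER_CUBIC)
cv2.imwrite("pics/k.png",s)
E
```

```text
28.4833 [0.37421224 0.22153574 0.31410191] [ 0.26183353 -0.28426709 -0.04697997] [-0.01678922  0.08027501 -0.00359523 -0.01009572 -0.09204962 -0.01375858]
top [array([0.59585753, 0.25724399, 0.03768719])] [array([0.60750873, 0.25374097, 0.00089645])] [np.float64(-0.011067987130812468)]
scene [array([0.59487465, 0.25489916, 0.03661787])] [array([ 0.60267892,  0.25974362, -0.00194486])] [np.float64(-0.008389529051882887)]
```

View pics/k.png

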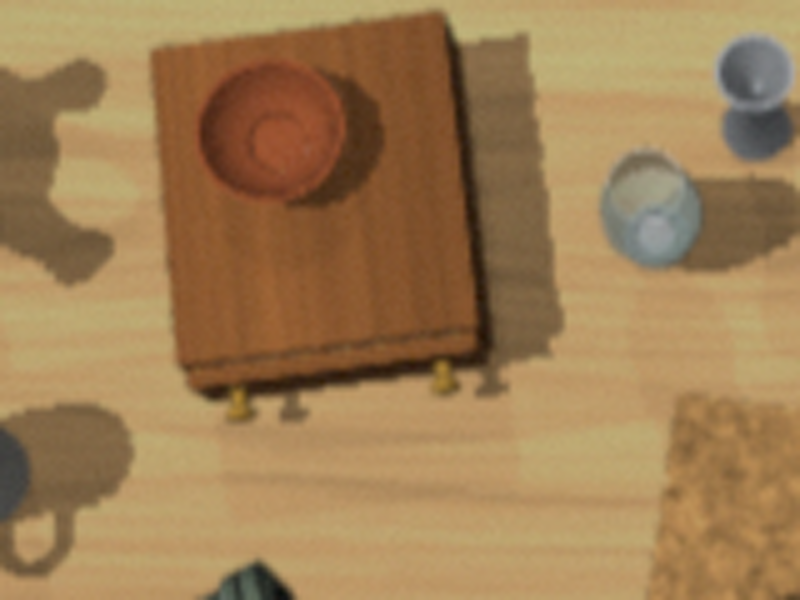

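The drawer panel sits flush against the caddy's front edge (crop (190-480, 340-385)), the measured gap matches the panel's 12 mm, and the dish and glass have not moved. Letting the arm settle, then handing in.

>>> {"fn": "apply_moves", "kwargs": {"commands": [[[0,0,0],[0,0,0]],[[0,0,0],[0,0,0]],[[0,0,0],[0,0,0]],[[0,0,0],[0,0,0]],[[0,0,0],[0,0,0]]]}}

```text
clock: 29.2
eef_pos: [0.376, 0.2218, 0.3099]
orientation: [-0.215, 3.134, -0.001]
ft_force: [-0.3, 0.5, -0.5]
width: -0.0001
finger_force: 0.0
```

```bash
python3 -c "
from cell import *
print(close_job())"
```

```text
the job is handed in; nothing more can be done
None
```

The job is handed in at about 29 s of 67 s: I laid the slate flat on the cork mat, picked it up again by its long sides, stacked it squarely on the stored slate, and pushed the drawer gently shut past its catch; no verdict was returned on hand-in.

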